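Clear the taping-up pile to its holders

TASK

Clear the pile from the top down, one thing at a time, and put each thing on its own holder: the box cutter across the larger notched rest, the blade scraper across the smaller notched rest, then the cork sanding block lying flat between the corner brackets of the tray, and last the roll of masking tape lying flat over the steel post, centred on its round board. The cutter and scraper lie level, centred lengthwise in the notches, either end first. Leave the two paint tins where they stand and let go of everything.

Things in the scene. Friction and masses are not known exactly. Their poses are not given: they have to be found in the camera images.
- cutter_mid (a point): box cutter on top of the sanding block, across it. 178 mm long (y), 28 wide (x), body 17 high with a thumb slide 3 mm higher. This point: centre of the 153 mm long body, 8.5 mm over its underside, near its centre of mass; the blade sticks out 25 mm beyond the body at -y. z up. About 90 g. Grasp across x here; the scraper lies parallel, 41 mm clear beside it, so do not open the fingers too wide.
- scraper_mid (a point): small blade scraper on top of the sanding block, parallel to the cutter. Grey plastic handle 100 mm long (y), 22 wide (x), 16 high; at its +y end a 34 mm wide head and a 40 mm wide steel blade (whole length 125 mm). This point: centre of the handle, 8 mm over its underside. z up. About 60 g. Grasp across x here.
- block_mid (a point): cork sanding block, 112 (x) by 62 (y) by 26 mm (z), lying across the tape roll under the cutter and scraper. This point is its centre, 13 mm over its underside. Grasp across y (62 mm), with fingertips kept above the tape roll's top. About 90 g.
- tape_mid (a point): roll of masking tape lying flat, at the bottom of the pile: 105 mm outer diameter, hole about 60 mm across, wall about 20 mm thick, 48 mm high. This point is on its axis, half-way up (24 mm over its underside), z up. Can be grasped across the wall, at 42 mm from the axis, one finger in the hole. About 120 g.
- wide_rest_seat (a point): larger notched rest (fixed), for the cutter: plywood board 130 (y) by 70 mm (x), 8 thick, with two notched cheeks 10 mm thick at y = -50 and +50 mm (90 mm free between them). Notch floors 38 mm wide in x, sides sloping out to about 54 mm at the top, 45 mm above the worktop. This point: midway between the cheeks at notch-floor height (26 mm above the worktop); the thing lies on the floors, along y.
- narrow_rest_seat (a point): the smaller notched rest (fixed), for the scraper: as the larger one, but board 100 mm (y) by 56 mm (x), cheeks at y = -36 and +36 mm (62 mm free between them), notch floors 31 mm wide in x and about 47 mm at the top. This point is midway between the cheeks at the height of the notch floors (26 mm above the worktop).
- tray_seat (a point): tray (fixed) for the sanding block: plywood board 140 (x) by 90 mm (y), 6 thick, with four aluminium corner brackets standing 10 mm above it; 126 by 76 mm inside the brackets, the middle 80 mm of each long side open for fingers. This point: centre of the board's top (6 mm above the worktop). The block's length lies along x.
- post_seat (a point): the tape post (fixed): round plywood board, 110 mm diameter, 8 mm thick, with an upright steel post, 16 mm diameter, whose top is 53 mm above the worktop. This point is on the post's axis at the top of the board (8 mm above the worktop), where the underside of the roll comes to lie.
- tin_mid (a point): bystander: small pale paint tin, 71 mm diameter, 71 mm high, standing; this point is its centre, 35 mm up. Leave alone.
- low_tin_mid (a point): bystander: low pale tin with black paint runs, 75 mm diameter, 61 mm high, standing; this point is its centre, 30 mm up. Leave alone.

How it is judged:
On the way, in this order (a step that is already met when the one before it is completed fails the run):
1. the cutter lies in the larger rest and the scraper in the smaller one (x of cutter_mid in the frame of wide_rest_seat between -0.012 and 0.012 m and y of cutter_mid in the frame of wide_rest_seat between -0.02 and 0.02 m and z of cutter_mid in the frame of wide_rest_seat between 0.0045 and 0.0125 m and angle between the y axis of cutter_mid and the y axis of wide_rest_seat, either way round below 0.15 rad and angle between each of cutter_mid, scraper_mid's own z axis and vertical below 0.1 rad and x of scraper_mid in the frame of narrow_rest_seat between -0.012 and 0.012 m and y of scraper_mid in the frame of narrow_rest_seat between -0.015 and 0.015 m and z of scraper_mid in the frame of narrow_rest_seat between 0.004 and 0.012 m and angle between the y axis of scraper_mid and the y axis of narrow_rest_seat, either way round below 0.15 rad), for 0.2 s.
2. the sanding block lies flat in the tray (x of block_mid in the frame of tray_seat between -0.012 and 0.012 m and y of block_mid in the frame of tray_seat between -0.012 and 0.012 m and z of block_mid in the frame of tray_seat between 0.009 and 0.017 m and angle between the y axis of block_mid and the y axis of tray_seat, either way round below 0.15 rad and angle between block_mid's own z axis and vertical below 0.1 rad), for 0.2 s.
3. the tape roll lies flat over the post (horizontal distance between tape_mid and post_seat below 0.015 m and z of tape_mid in the frame of post_seat between 0.02 and 0.028 m and angle between tape_mid's own z axis and vertical below 0.1 rad), for 0.2 s.
At the end, for the whole second after the job is handed in: Cutter in larger rest, scraper in smaller (12 mm across; 20 and 15 mm along), block in tray (12 mm), tape roll over post (axis within 15 mm); all seated within 4 mm in height, level within 0.1 rad, the first three aligned within 0.15 rad, all at rest (all of step 1 and all of step 2 and all of step 3 and linear speed of each of cutter, scraper, block, tape_roll below 0.02 m/s); the robot touches nothing.
It fails at once if one of the two bystander paint tins is shifted by more than 20 mm (distance of any of tin_mid, low_tin_mid from where it was at the start of the episode above 0.02 m).
It also fails if it takes over 120 s, if anything falls off the work surface, if the arm or the gripper's body presses on something with over 40 N, if the wrist force passes 120 N, or if a joint passes its speed limit or range.

ROBOT

A 6-joint arm with a two-finger parallel gripper is mounted at the origin on a cart in front of the work surface, level with it; the furniture and walls round the work are solid. World frame = base frame: x ahead of the robot, y to its left, z up, the work surface at z = 0. Lengths are in m, angles in rad, forces in N, time in s.
With the tool pointing down it reaches from about 0.425 to 1.125 m from the base axis. Payload 14.9 kg.
Tool frame: the origin (TCP) lies between the finger pads; the fingertips stand bot.tip_reach ahead of it and the grasp point (between the pads) lies 5 mm behind it (bot.tip_reach is the distance from the TCP to the fingertips, in m); z points along the fingers, y is the direction in which the jaws open and shut (so a half turn about z gives the same grasp; the last joint's range is limited). The gripper opens to 91 mm and grips with 3 to 60 N. Pads are 32 mm wide; open, the fingers measure 118 mm over their backs; the gripper's body (76 mm by 178 mm) begins 60 mm behind the grasp point.
Start: joints at [1.302, 0.379, 1.734, -0, 1.028, -0.033], TCP at [0.164, 0.681, 0.228] pointing down, gripper open.
Joint ranges: [-2.77, 2.77], [-0.74, 2.19], [0, 2.66], [-1.06, 4.2], [0.31, 2.87], [-3.08, 3.08]. Speed limits (rad/s): [1.89, 1.89, 2.39, 3.14, 3.14, 3.14].

INTERFACE

Orientations are given as a rotation vector (axis times angle).
In Python, from station import bot gives the robot as it stands. The module is installed in compiled form; this text tells all that it offers.
- The arm moves only by the tool drive_tool, never from a script. Its arguments are lists of equal length, an entry for each row: "offset": the shift along the tool's x, y, z in m, a list of three; "twist": the turn about the tool's z in rad; "gripper": the closure, from 0 (fully open) to 1 (shut). In form: {"offset": [[x, y, z], ...], "twist": [twist, ...], "gripper": [gripper, ...]}. A call has 1 to 10 rows; each row shifts and turns the commanded pose from where the row before left it, along the tool's axes as they then stand; what a row does not reach is not made up. A row lasts 1/12 s, in which the tool goes at most 41.7 mm and 7.16 degrees, less where a joint would pass 70% of its speed; a pose out of reach is approached as far as the arm can. A call with a gripper value outside its range is refused whole. The fingers move at their own pace and stop on an object; the grip force is fixed at half the most. Time passes only in rows, so rows that do not move let the fingers close. It gives the time, the measured TCP pose, the force and the opening at its end, in the units of the state.
- bot.get_state(): the state, without advancing time (a new reading comes with each control period).
- bot.camera(name): name is "side" or "top" or "wrist"; returns a dict with "pixels" (400x640x3 uint8, blue, green, red), "fx", "fy", "cx", "cy" (pixels), "extrinsics" (4x4, takes a point from camera to world coordinates). Camera axes: x right, y down, z forward; pixel columns grow to the right and rows downward; lengths in m; the calibration is good to about 2 mm. A picture is of the moment at which its call begins. There is no depth.
- bot.sign_off(): hands the job in, once; it reports no verdict.
Trained networks look in a picture, given as the dict that the camera call returned (one of the last four; its "shot" number tells which), for a name from the list of things; names that differ only in an ending like _2 or _b are one class to them, and where a whole thing is asked for, a point or a joint stands for the part that bears it (a point fixed in the world has none). Each returns a list of dicts, best first, with "score" (0 to 1); they miss things now and then, are a little off and sometimes report something else, mostly with a low value. They report only what shows in the picture. A call takes as long as a camera call.
- bot.recognise(picture, target): "point" ([x, y, z] in m, in world coordinates, good to about 4 mm: the middle of the surface that is visible of it).
- bot.regions_of(picture, target): "region" (400x640 bool, what is visible of it).
The state is a dict: "t": time; "joint_pos": joint angles; "qvel": joint speeds; "joint_torque": joint torques, N m; "tcp_pos": TCP position; "eef_rot": TCP orientation; "wrist_force": force on the tool from outside, world axes, zero at the start; "wrist_torque": the same for the moment, N m; "opening": finger opening in m.
Only numpy, scipy, OpenCV 4.12 (cv2) and the standard library are available. Lean on these libraries where they do the work, as an engineer would, in place of code of your own. Each camera call takes 0.05 s, during which the arm holds its last target.

## Working session

There is one attempt and no reset: what is moved stays moved. The work goes in short steps, Python scripts to look and compute and a tool call to move; the robot and the scene stay as the last step left them, time stands still between calls to the robot, and variables do not carry over. Pictures are saved under pics/ and viewed, and the job is handed in when it is done.

Besides the shell and the picture viewer there is one more tool, called after "Call:" as a command line: name --pt "numbers of a row" for each row, then --argument value for the rest. drive_tool: Moves the arm, as the interface text tells. Its arguments: {"type":"object","properties":{"offset":{"type":"array"},"twist":{"type":"array"},"gripper":{"type":"array"}},"required":["offset","twist","gripper"]}

```bash
mkdir -p pics; cat > h.py <<'E'
import numpy as np,cv2
from station import bot
from scipy.spatial.transform import Rotation as R
def save(p,n): cv2.imwrite(f'pics/{n}.png',p['pixels'])
def proj(p,X):
    X=np.atleast_2d(X); T=np.linalg.inv(p['extrinsics']); c=X@T[:3,:3].T+T[:3,3]
    return np.c_[p['fx']*c[:,0]/c[:,2]+p['cx'],p['fy']*c[:,1]/c[:,2]+p['cy']]
def ray(p,uv):
    d=np.array([(uv[0]-p['cx'])/p['fx'],(uv[1]-p['cy'])/p['fy'],1]); E=p['extrinsics']
    d=E[:3,:3]@d; return E[:3,3],d/np.linalg.norm(d)
def atz(p,uv,z):
    o,d=ray(p,uv); return o+d*(z-o[2])/d[2]
def tri(l):
    A=np.zeros((3,3));b=np.zeros(3)
    for p,uv in l:
        o,d=ray(p,uv);M=np.eye(3)-np.outer(d,d);A+=M;b+=M@o
    return np.linalg.solve(A,b)
E
python3 - <<'E'
from h import *
np.set_printoptions(precision=4,suppress=True)
s=bot.get_state(); print(s, bot.tip_reach)
for n in ["top","side","wrist"]:
    p=bot.camera(n); save(p,n+'0'); print(n,p['fx'],p['extrinsics'])
    for t in "cutter_mid scraper_mid block_mid tape_mid wide_rest_seat narrow_rest_seat tray_seat post_seat tin_mid low_tin_mid".split():
        r=bot.recognise(p,t); print(t,[(np.round(q['point'],3),round(q['score'],2)) for q in r[:3]])
E
```

```text
{'t': 0.0, 'joint_pos': array([ 1.3017,  0.3794,  1.7348,  0.    ,  1.0285, -0.0333]), 'qvel': array([ 0.0005,  0.0013, -0.0009, -0.    , -0.0022,  0.0012]), 'joint_torque': array([  0.0034, -76.3746, -43.4369,   0.0651,   0.0424,  -0.0001]), 'tcp_pos': array([0.1634, 0.6803, 0.2273]), 'eef_rot': array([-0.3695, -3.1196,  0.0017]), 'wrist_force': array([ 0.0321, -0.3666,  0.7278]), 'wrist_torque': array([-0.0287,  0.0254,  0.0179]), 'opening': 0.09119622667919297} 0.014
top 405.3126535599473 [[ 0.0181 -0.9988  0.0463  0.5316]
 [-0.9998 -0.0181  0.0004  0.0205]
 [ 0.0004 -0.0463 -0.9989  1.1891]
 [ 0.      0.      0.      1.    ]]
cutter_mid [(array([0.494, 0.271, 0.093]), 0.92)]
scraper_mid [(array([0.428, 0.254, 0.091]), 0.9)]
block_mid [(array([0.456, 0.272, 0.068]), 0.65)]
tape_mid [(array([0.455, 0.235, 0.05 ]), 0.65)]
wide_rest_seat [(array([ 0.618, -0.145,  0.012]), 0.89)]
narrow_rest_seat [(array([0.606, 0.148, 0.009]), 0.58)]
tray_seat [(array([0.443, 0.006, 0.007]), 0.8), (array([0.604, 0.146, 0.009]), 0.66)]
post_seat [(array([ 0.458, -0.281,  0.007]), 0.85)]
tin_mid [(arra
[... 531 characters left out ...]
est_seat [(array([ 0.617, -0.154,  0.013]), 0.58)]
narrow_rest_seat [(array([0.598, 0.137, 0.014]), 0.89)]
tray_seat [(array([ 0.443, -0.002,  0.007]), 0.7)]
post_seat [(array([ 0.452, -0.284,  0.008]), 0.55)]
tin_mid [(array([ 0.692, -0.002,  0.056]), 0.9), (array([ 0.455, -0.284,  0.006]), 0.65)]
low_tin_mid [(array([0.647, 0.326, 0.043]), 0.86), (array([ 0.616, -0.156,  0.009]), 0.31)]
wrist 319.1531799617434 [[ 0.2342  0.93    0.2834  0.0835]
 [ 0.9722 -0.224  -0.0681  0.7   ]
 [ 0.0002  0.2914 -0.9566  0.3847]
 [ 0.      0.      0.      1.    ]]
cutter_mid []
scraper_mid []
block_mid []
tape_mid []
wide_rest_seat []
narrow_rest_seat []
tray_seat []
post_seat []
tin_mid []
low_tin_mid []
```

View pics/top0.png

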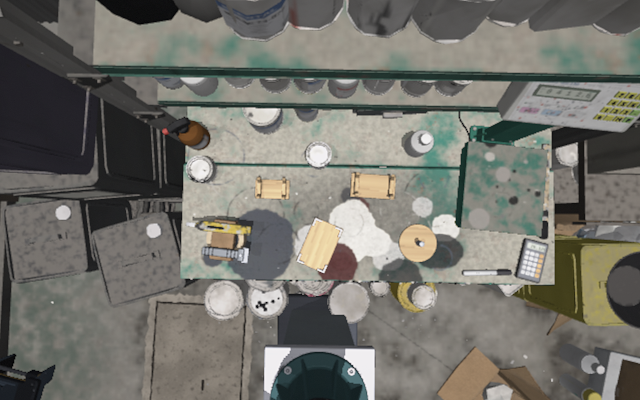

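View pics/side0.png

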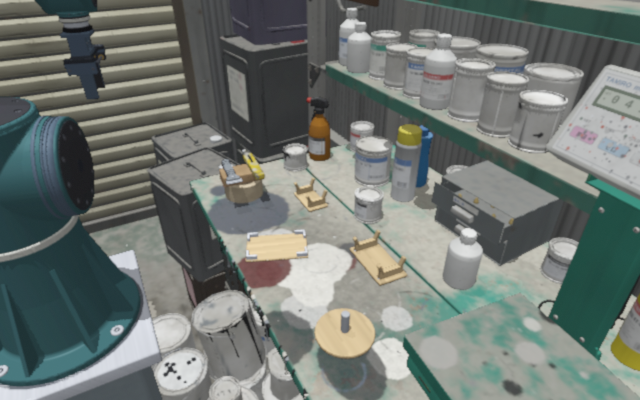

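```bash
python3 - <<'E'
from h import *
p=bot.camera("top")
a=cv2.resize(p['pixels'][130:260,190:310],None,fx=5,fy=5,interpolation=cv2.INTER_CUBIC)
b=cv2.resize(p['pixels'][120:290,230:450],None,fx=3.5,fy=3.5,interpolation=cv2.INTER_CUBIC)
cv2.imwrite('pics/c1.png',a);cv2.imwrite('pics/c2.png',b)
p=bot.camera("side")
cv2.imwrite('pics/c3.png',cv2.resize(p['pixels'][0:150,100:340],None,fx=3.3,fy=3.3,interpolation=cv2.INTER_CUBIC))
E
```

```text
(no output)
```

View crops.

The top view shows the pile at about (225,240), the rests at (272,187) and (373,185), the tray at (320,245) and the post board at (418,242). The side view shows the same layout, with the shelf well behind the rests.

View pics/c1.png

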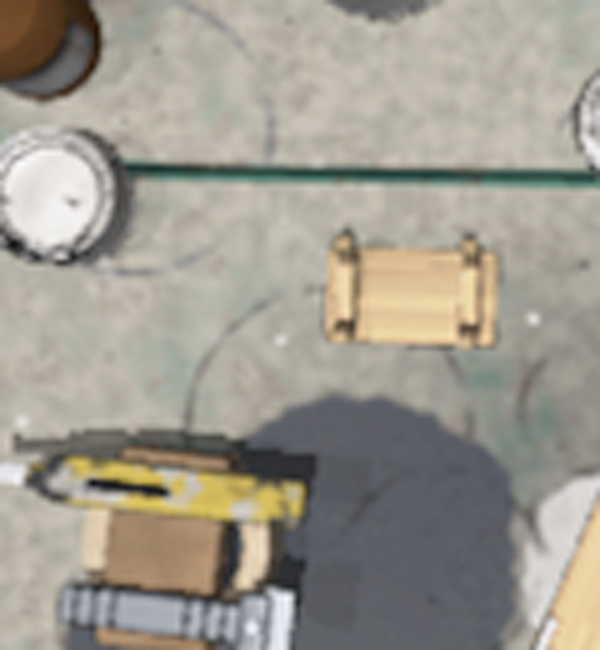

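View pics/c2.png

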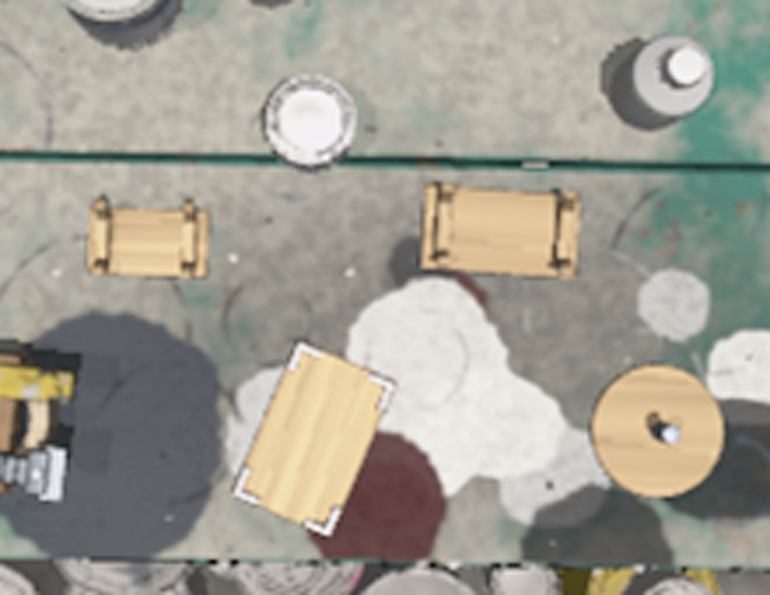

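View pics/c3.png

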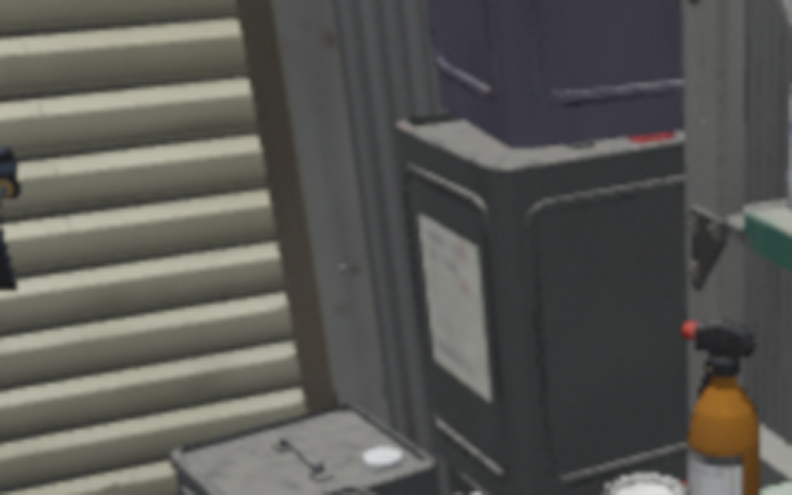

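Call:
drive_tool --pt "-0.0275 -0.0235 -0.003" --pt "-0.0275 -0.0235 -0.003" --pt "-0.0275 -0.0235 -0.003" --pt "-0.0275 -0.0235 -0.003" --pt "-0.0275 -0.0235 -0.003" --pt "-0.0275 -0.0235 -0.003" --pt "-0.0275 -0.0235 -0.003" --pt "-0.0275 -0.0235 -0.003" --pt "-0.0275 -0.0235 -0.003" --pt "-0.0275 -0.0235 -0.003" --twist '[0,0,0,0,0,0,0,0,0,0]' --gripper '[0,0,0,0,0,0,0,0,0,0]'

```text
t: 2.58
tcp_pos: [0.3768, 0.3864, 0.2583]
eef_rot: [0.369, 3.12, 0.001]
wrist_force: [0.2, 0.9, -0.5]
opening: 0.0911
```

Call:
drive_tool --pt "-0.0275 -0.0235 -0.003" --pt "-0.0275 -0.0235 -0.003" --pt "-0.0275 -0.0235 -0.003" --pt "-0.0275 -0.0235 -0.003" --pt "0 0 0" --pt "0 0 0" --pt "0 0 0" --pt "0 0 0" --pt "0 0 0" --pt "0 0 0" --twist '[0,0,0,0,0.12,0.12,0.12,0.12,0.12,0.12]' --gripper '[0,0,0,0,0,0,0,0,0,0]'

```text
t: 3.42
tcp_pos: [0.4611, 0.2707, 0.27]
eef_rot: [1.453, 2.785, 0.0]
wrist_force: [-0.5, -0.2, 0.0]
opening: 0.0912
```

Call:
drive_tool --pt "0 0 0" --pt "0 0 0" --pt "0 0 0" --pt "0 0 0" --pt "0 0 0" --pt "0 0 0" --twist '[0.12,0.12,0.12,0.12,0.12,0]' --gripper '[0,0,0,0,0,0]'

```text
t: 3.92
tcp_pos: [0.461, 0.2708, 0.27]
eef_rot: [2.211, 2.232, 0.0]
wrist_force: [0.3, 0.0, 0.7]
opening: 0.0913
```

```bash
python3 - <<'E'
from h import *
np.set_printoptions(precision=4,suppress=True)
s=bot.get_state(); print(s['tcp_pos'],R.from_rotvec(s['eef_rot']).as_matrix(),s['joint_pos'])
p=bot.camera("wrist"); save(p,'w1')
for t in "cutter_mid scraper_mid block_mid tape_mid".split():
    r=bot.recognise(p,t); print(t,[(np.round(q['point'],4),round(q['score'],2)) for q in r[:3]])
E
```

```text
[0.461  0.2708 0.27  ] [[-0.0091  1.      0.0001]
 [ 1.      0.0091  0.0001]
 [ 0.0001  0.0001 -1.    ]] [0.4875 0.0643 2.0405 0.     1.0367 0.4784]
cutter_mid [(array([0.4945, 0.2845, 0.0932]), 0.79)]
scraper_mid [(array([0.459 , 0.3111, 0.0477]), 0.57)]
block_mid [(array([0.4585, 0.2794, 0.073 ]), 0.73)]
tape_mid [(array([0.4601, 0.3094, 0.0462]), 0.66)]
```

View pics/w1.png

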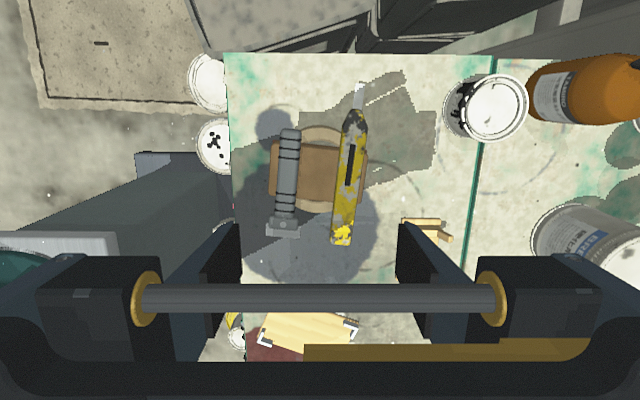

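The wrist view shows the yellow cutter from blade tip (359,82) to body end (341,245). The scraper runs from (288,130) to its head at (283,235), and both lie on the cork block over the tape.

```bash
cat >> h.py <<'E'
def reg(p,t,i=0):
    r=bot.regions_of(p,t)
    return r[i]['region'] if len(r)>i else None
def rect(p,m,z):
    ys,xs=np.nonzero(m); P=np.array([atz(p,(x,y),z)[:2] for x,y in zip(xs,ys)])
    (c,wh,a)=cv2.minAreaRect((P*1000).astype(np.float32))
    return np.array(c)/1000,wh,a,P.mean(0)
E
python3 - <<'E'
from h import *
np.set_printoptions(precision=4,suppress=True)
W=bot.camera("wrist");T=bot.camera("top");S=bot.camera("side")
vis=W['pixels'].copy()
for t,z in [("cutter_mid",.09),("scraper_mid",.089)]:
    pts=[]
    for n,p in (("w",W),("t",T),("s",S)):
        for r in bot.regions_of(p,t)[:2]:
            m=r['region']; print(t,n,round(r['score'],2),m.sum(),rect(p,m,z))
            if n=='w': vis[m]=vis[m]//2+np.array([0,0,127],np.uint8)
            ys,xs=np.nonzero(m); k=np.argmax(ys) if n=='w' else (np.argmax(xs) if n=='t' else np.argmax(ys)); print('   end px',xs[k],ys[k],'mean',xs.mean(),ys.mean())
cv2.imwrite('pics/v1.png',vis[40:290,200:460].repeat(3,0).repeat(3,1)[:600])
cv2.imwrite('pics/s1.png',cv2.resize(S['pixels'][130:230,190:310],None,fx=6,fy=6)[:600])
cv2.imwrite('pics/t1.png',cv2.resize(T['pixels'][200:280,180:280],None,fx=7,fy=7)[:600])
E
```

```text
cutter_mid w 0.64 3543 (array([0.4946, 0.2823]), (177.20408630371094, 28.27292823791504), 84.34243774414062, array([0.4944, 0.2799]))
   end px 342 246 mean 349.0536268698843 171.3437764606266
cutter_mid w 0.29 2994 (array([0.449 , 0.0716]), (127.07167053222656, 60.8154182434082), 1.0126099586486816, array([0.4471, 0.077 ]))
   end px 300 353 mean 304.13360053440215 329.72812291249164
cutter_mid t 0.81 476 (array([0.49  , 0.2694]), (155.47613525390625, 31.073265075683594), 83.93486022949219, array([0.489 , 0.2539]))
   end px 251 231 mean 228.2079831932773 229.12605042016807
cutter_mid s 0.68 281 (array([0.49  , 0.2636]), (173.60890197753906, 28.56964111328125), 84.37665557861328, array([0.4895, 0.2572]))
   end px 256 178 mean 252.19928825622776 164.4590747330961
cutter_mid s 0.55 2400 (array([ 0.4178, -0.3392]), (97.56977844238281, 93.54704284667969), 62.14320373535156, array([ 0.4171, -0.3404]))
   end px 342 358 mean 343.74541666666664 332.58416666666665
scraper_mid w 0.93 2453 (array([0.4223, 0.264 ]), (123.09832763671875, 38.976863861083984), 88.87757110595703, array([0.4265, 0.261 ]))
   end px 292 238 mean 286.2547900529963 187.6445169180595
scraper_mid t 0.88 359 (array([0.4207, 0.2544]), (100.78654479980469, 32.841793060302734), 89.00091552734375, array([0.4233, 0.2497]))
   end px 246 249 mean 229.13649025069637 253.51810584958218
scraper_mid s 0.59 259 (array([0.4246, 0.2586]), (135.74754333496094, 35.24524688720703), 83.91148376464844, array([0.4234, 0.2484]))
   end px 227 182 mean 229.6177606177606 171.78764478764478
```

View pics/v1.png

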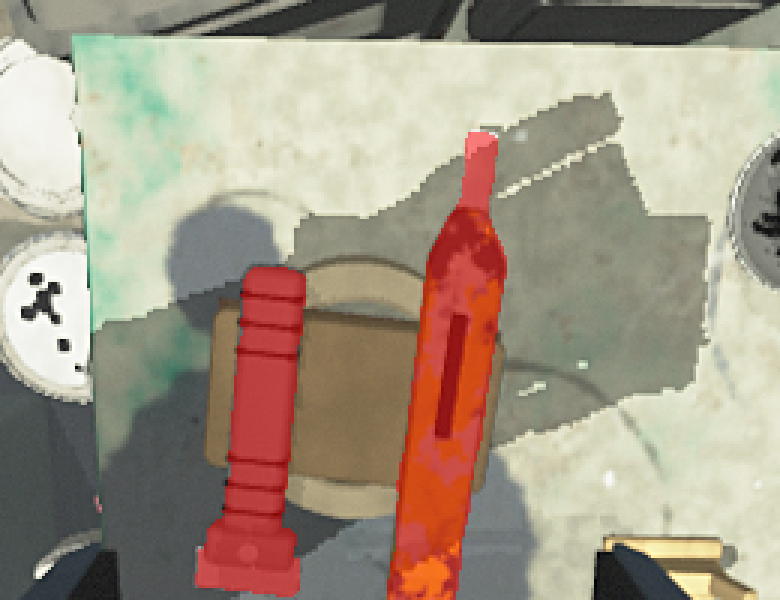

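View pics/s1.png

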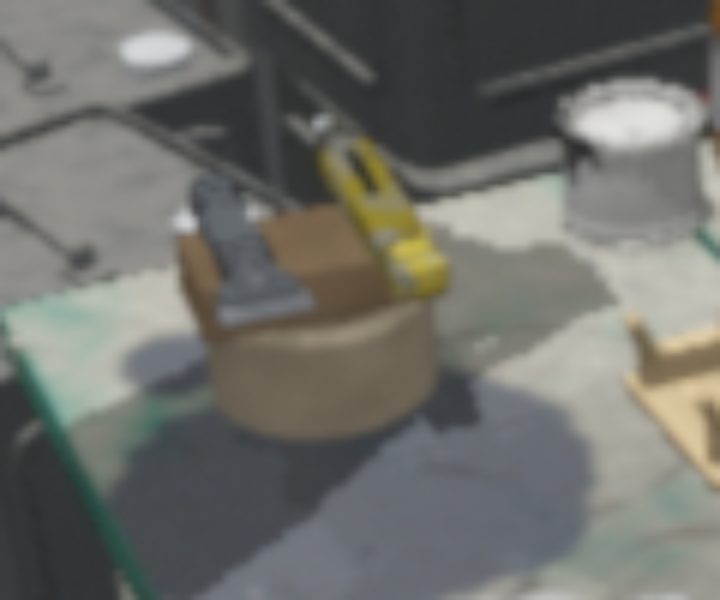

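View pics/t1.png

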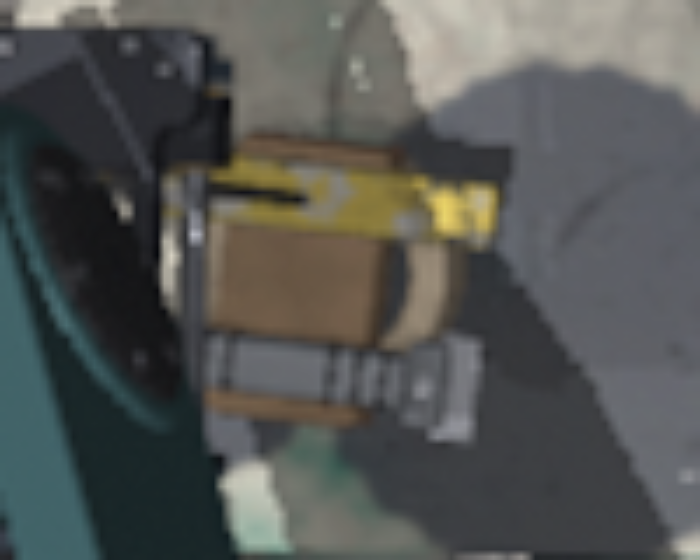

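The masks match the picture (length 177 mm and width 28 mm at z=0.09, as expected). I'll check the heights by triangulating and locate the holders from top and side at the same time.

```bash
python3 - <<'E'
from h import *
np.set_printoptions(precision=4,suppress=True)
W=bot.camera("wrist");S=bot.camera("side");T=bot.camera("top")
def axisends(p,m):
    ys,xs=np.nonzero(m);P=np.c_[xs,ys].astype(float);c=P.mean(0);u,s,v=np.linalg.svd(P-c,full_matrices=False);d=v[0]
    if d[1]>0:d=-d
    k=(P-c)@d; e1=P[k>np.percentile(k,99)].mean(0); e2=P[k<np.percentile(k,1)].mean(0); return e1,e2,c
for t in ("cutter_mid","scraper_mid"):
    a=axisends(W,reg(W,t));b=axisends(S,reg(S,t)); 
    for i in range(3): print(t,i,a[i],b[i],tri([(W,a[i]),(S,b[i])]))
# scraper handle part
m=reg(W,"scraper_mid"); 
for z in (.088,.092):
  ys,xs=np.nonzero(m); P=np.array([atz(W,q,z)[:2] for q in zip(xs,ys)])
  L=[]
  for y in np.arange(P[:,1].min(),P[:,1].max(),.006):
    k=abs(P[:,1]-y)<.003; L.append((y,P[k,0].min(),P[k,0].max()))
  print(z,np.round(np.array(L)*1000))
E
```

```text
cutter_mid 0 [360.5143  85.9429] [242.75 149.25] [0.5026 0.3689 0.0836]
cutter_mid 1 [338.7429 243.7429] [262.  177.5] [0.4891 0.1916 0.0812]
cutter_mid 2 [348.893  171.4269] [252.1416 164.1657] [0.4962 0.2789 0.0781]
scraper_mid 0 [292.0769 129.6538] [223.     160.3333] [0.4314 0.3249 0.0853]
scraper_mid 1 [280.6923 237.3462] [238.     180.3333] [0.4242 0.2003 0.0863]
scraper_mid 2 [286.1522 188.2642] [229.3077 172.1086] [0.4257 0.2595 0.0815]
0.088 [[202. 405. 440.]
 [208. 401. 442.]
 [214. 401. 442.]
 [220. 403. 440.]
 [226. 405. 439.]
 [232. 408. 437.]
 [238. 412. 435.]
 [244. 414. 435.]
 [250. 415. 436.]
 [256. 415. 437.]
 [262. 416. 437.]
 [268. 416. 438.]
 [274. 417. 438.]
 [280. 418. 440.]
 [286. 418. 441.]
 [292. 419. 441.]
 [298. 419. 441.]
 [304. 419. 442.]
 [310. 421. 442.]
 [316. 421. 443.]
 [322. 422. 443.]]
0.092 [[204. 405. 441.]
 [210. 402. 442.]
 [216. 402. 442.]
 [222. 404. 441.]
 [228. 406. 440.]
 [234. 408. 435.]
 [240. 413. 435.]
 [246. 414. 436.]
 [252. 415. 436.]
 [258. 416. 437.]
 [264. 417. 438.]
 [270. 417. 439.]
 [276. 417. 439.]
 [282. 418. 440.]
 [288. 418. 441.]
 [294. 420. 441.]
 [300. 420. 441.]
 [306. 421. 442.]
 [312. 421. 443.]
 [318. 421. 443.]
 [324. 422. 443.]]
```

Heights agree with the text (mid at about 0.082). Before picking I'll look at the holders with the wrist camera.

Call:
drive_tool --pt "-0.028 0.02 0" --pt "-0.028 0.02 0" --pt "-0.028 0.02 0" --pt "-0.028 0.02 0" --pt "-0.028 0.02 0" --pt "-0.028 0.02 0" --pt "0 0 0" --pt "0 0 0" --twist '[0,0,0,0,0,0,0,0]' --gripper '[0,0,0,0,0,0,0,0]'

```text
t: 5.68
tcp_pos: [0.5842, 0.1033, 0.2697]
eef_rot: [-2.207, -2.235, 0.0]
wrist_force: [-0.2, 0.2, -0.2]
opening: 0.091
```

```bash
cat > look.py <<'E'
from h import *
import sys,pickle
np.set_printoptions(precision=4,suppress=True)
n=sys.argv[1]
p=bot.camera("wrist"); save(p,n); 
vis=p['pixels'].copy(); out={}
for a in sys.argv[2:]:
    t,z=a.split(':');z=float(z)
    for r in bot.regions_of(p,t)[:2]:
        m=r['region']; print(t,round(r['score'],2),m.sum(),rect(p,m,z)); out[t]=m
    print([(q['point'],round(q['score'],2)) for q in bot.recognise(p,t)[:2]])
pickle.dump((p,out),open(n+'.pkl','wb'))
E
python3 look.py w2 narrow_rest_seat:.008
```

```text
narrow_rest_seat 0.84 3474 (array([0.6101, 0.1476]), (65.68851470947266, 98.89363098144531), 0.4182795584201813, array([0.6074, 0.1493]))
[([0.6091, 0.1572, 0.0069], 0.73)]
```

View pics/w2.png

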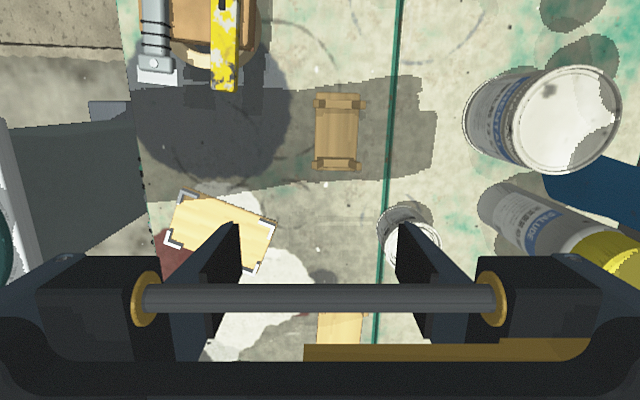

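Call:
drive_tool --pt "-0.025 -0.02 0" --pt "-0.025 -0.02 0" --pt "-0.025 -0.02 0" --pt "-0.025 -0.02 0" --pt "-0.025 -0.02 0" --pt "-0.025 -0.02 0" --pt "0 0 0" --pt "0 0 0" --twist '[0,0,0,0,0,0,0,0]' --gripper '[0,0,0,0,0,0,0,0]'

```text
t: 6.5
tcp_pos: [0.4651, -0.0472, 0.2703]
eef_rot: [2.205, 2.237, 0.001]
wrist_force: [-0.3, 0.7, 0.7]
opening: 0.0911
```

```bash
python3 look.py w3 tray_seat:.006 narrow_rest_seat:.008
```

```text
tray_seat 0.89 7739 (array([0.4467, 0.0053]), (91.30293273925781, 140.0386199951172), 67.66387939453125, array([0.4457, 0.0073]))
tray_seat 0.4 1670 (array([ 0.4569, -0.3056]), (55.606571197509766, 107.26193237304688), 89.64413452148438, array([ 0.4574, -0.3017]))
[([0.4447, 0.0117, 0.0083], 0.73)]
narrow_rest_seat 0.67 2618 (array([0.6155, 0.1227]), (77.14213562011719, 52.8592529296875), 0.781257688999176, array([0.609 , 0.1229]))
[([0.6087, 0.1261, 0.0065], 0.8)]
```

View pics/w3.png

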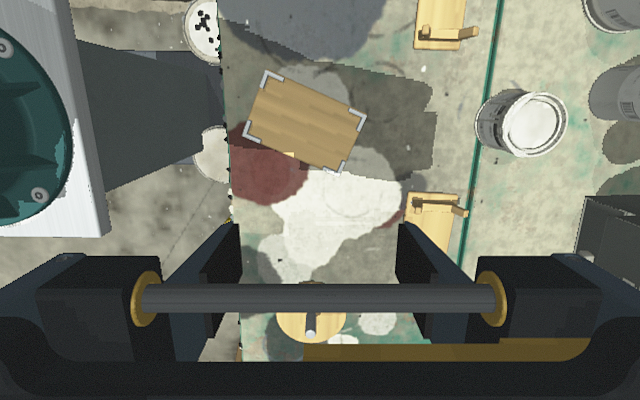

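Call:
drive_tool --pt "-0.025 0.016 0" --pt "-0.025 0.016 0" --pt "-0.025 0.016 0" --pt "-0.025 0.016 0" --pt "-0.025 0.016 0" --pt "-0.025 0.016 0" --pt "-0.025 0.016 0" --pt "0 0 0" --pt "0 0 0" --twist '[0,0,0,0,0,0,0,0,0]' --gripper '[0,0,0,0,0,0,0,0,0]'

```text
t: 7.5
tcp_pos: [0.5812, -0.2207, 0.2692]
eef_rot: [-2.204, -2.237, 0.0]
wrist_force: [0.5, 0.6, 0.5]
opening: 0.091
```

```bash
python3 look.py w4 wide_rest_seat:.008 post_seat:.008
```

```text
wide_rest_seat 0.81 5972 (array([ 0.624 , -0.1479]), (129.11593627929688, 76.54449462890625), 87.1791763305664, array([ 0.6215, -0.1447]))
[([0.6133, -0.1468, 0.0085], 0.94)]
post_seat 0.57 4111 (array([ 0.4589, -0.2755]), (101.9795150756836, 106.65715789794922), 81.36679077148438, array([ 0.4588, -0.2727]))
[([0.461, -0.2708, 0.0045], 0.75)]
```

View pics/w4.png

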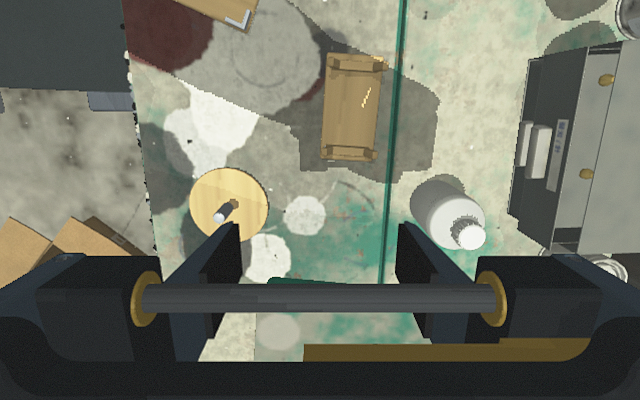

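Call:
drive_tool --pt "-0.022 -0.012 0" --pt "-0.022 -0.012 0" --pt "-0.022 -0.012 0" --pt "-0.022 -0.012 0" --pt "-0.022 -0.012 0" --pt "-0.022 -0.012 0" --pt "0 0 0" --pt "0 0 0" --twist '[0,0,0,0,0,0,0,0]' --gripper '[0,0,0,0,0,0,0,0]'

```text
t: 8.42
tcp_pos: [0.5099, -0.3537, 0.2701]
eef_rot: [2.206, 2.237, 0.0]
wrist_force: [0.1, -0.0, -0.6]
opening: 0.0913
```

```bash
python3 look.py w5 post_seat:.008 wide_rest_seat:.008
```

```text
post_seat 0.87 5987 (array([ 0.4578, -0.2794]), (106.05049133300781, 107.37934112548828), 72.09781646728516, array([ 0.4581, -0.2783]))
[([0.4572, -0.2759, 0.0039], 0.58)]
wide_rest_seat 0.64 3245 (array([ 0.6238, -0.1861]), (83.5364990234375, 56.1480827331543), 0.7537984848022461, array([ 0.6201, -0.1852]))
[([0.6167, -0.1882, 0.0103], 0.65)]
```

View pics/w5.png

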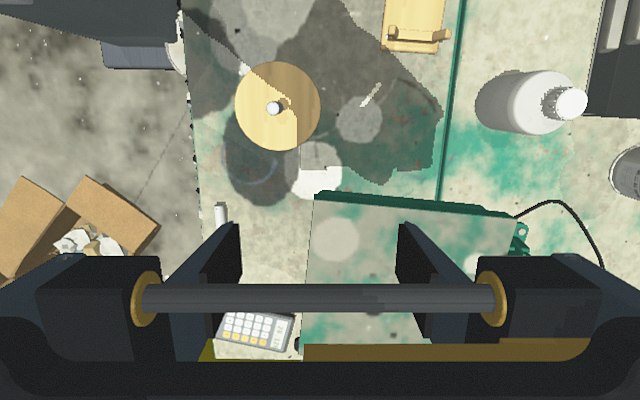

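```bash
python3 - <<'E'
from h import *
import pickle
def cr(n,y0,y1,x0,x1,f):
    p=pickle.load(open(n+'.pkl','rb'))[0]
    cv2.imwrite(f'pics/{n}c.png',cv2.resize(p['pixels'][y0:y1,x0:x1],None,fx=f,fy=f,interpolation=cv2.INTER_CUBIC))
cr('w2',85,180,300,380,6); cr('w3',60,180,235,375,5); cr('w4',45,170,310,400,4.8)
E
```

```text
(no output)
```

View pics/w2c.png

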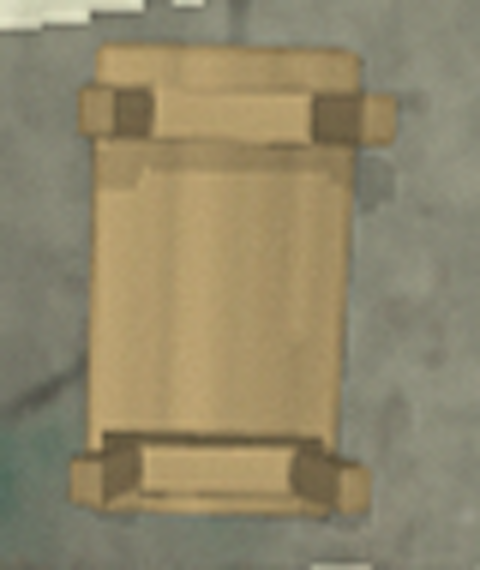

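View pics/w3c.png

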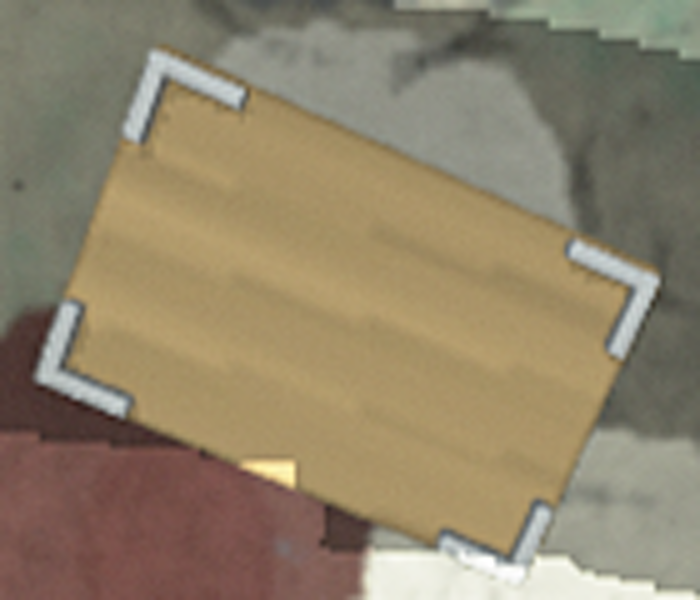

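View pics/w4c.png

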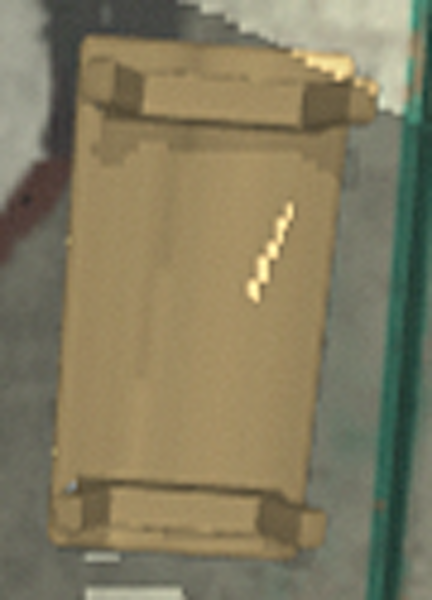

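```bash
python3 - <<'E'
from h import *
import pickle
np.set_printoptions(precision=4,suppress=True)
def f(n,pts,k,o,z):
    p=pickle.load(open(n+'.pkl','rb'))[0]
    Q=np.array([atz(p,np.array(q)/k+o,z)[:2] for q in pts]); c=Q.mean(0); print(n,Q.tolist(),'c',c); return Q
for n,pts,k,o in (('w2',[(153,115),(313,117),(142,468),(292,468)],6,(300,85)),('w4',[(142,98),(302,104),(108,512),(258,515)],4.8,(310,45))):
    Q=f(n,pts,k,np.array(o),.026); d=(Q[0]+Q[1]-Q[2]-Q[3])/2; print('len',np.linalg.norm(d),'az',np.degrees(np.arctan2(d[1],d[0])),'w',np.linalg.norm(Q[1]-Q[0]))
for z in (.006,.016):
    Q=f('w3',[(155,50),(657,275),(520,580),(38,380)],5,np.array((235,60)),z)
    d=Q[1]-Q[0]+Q[2]-Q[3]; e=Q[0]-Q[3]+Q[1]-Q[2]; print(np.linalg.norm(d)/2,np.linalg.norm(e)/2,np.degrees(np.arctan2(d[1],d[0])),np.degrees(np.arctan2(e[1],e[0])))
# height check: post top / wide-rest seat from two wrist places
a=pickle.load(open('w4.pkl','rb'));b=pickle.load(open('w5.pkl','rb'))
print('post top',tri([(a[0],(221,214)),(b[0],(273,107))]))
c=[]
for p,o in (a,b):
    m=o['post_seat'].astype(np.uint8); (cx,cy),_,_=cv2.fitEllipse(max(cv2.findContours(m,0,2)[0],key=len)); c.append((p,(cx,cy)))
print('post board',tri(c),[atz(p,u,.008) for p,u in c], proj(b[0],[[.458,-.279,.053]]))
w2=pickle.load(open('w2.pkl','rb'))[0];w3=pickle.load(open('w3.pkl','rb'))[0]
E
```

```text
w2 [[0.5923667182397684, 0.18253035435260095], [0.6244823010202176, 0.18253375722032608], [0.5913810901113018, 0.11086676170640858], [0.6231105032232315, 0.11125459727875738]] c [0.6078 0.1468]
len 0.07148109535807332 az 89.05515802878706 w 0.032115582960727904
w4 [[0.6045273182455099, -0.09795939854068429], [0.643365451346328, -0.09876673053864421], [0.5990130810257834, -0.19844757025436352], [0.638249817552514, -0.1986719964964611]] c [ 0.6213 -0.1485]
len 0.10033758520560018 az 86.96359084559336 w 0.03884652323840319
w3 [[0.39996157052903136, 0.07110077698427461], [0.5263996007457521, 0.019259799348402183], [0.49399018697123825, -0.06098643972360983], [0.36677189740675453, -0.009388178657773631]] c [0.4468 0.005 ]
0.13696824875507982 0.08680299969105268 -22.18528474404929 67.79869554033252
w3 [[0.4014945233365764, 0.07026250566451903], [0.5249293192612207, 0.019652886991641867], [0.4932897139269908, -0.05868729377988763], [0.36909319185718015, -0.008314626522961818]] c [0.4472 0.0057]
0.1337148941996359 0.0847412011571745 -22.185284744049287 67.79869554033247
post top [ 0.4569 -0.2786  0.0394]
post board [ 0.4554 -0.2776 -0.007 ] [array([ 0.459 , -0.2723,  0.008 ]), array([ 0.4581, -0.2777,  0.008 ])] [[272.5812 107.7753]]
```

```bash
cat > plan.py <<'E'
from h import *
import sys
x,y,z,az=map(float,sys.argv[1:5])
s=bot.get_state();M=R.from_rotvec(s['eef_rot']).as_matrix()
d=M.T@(np.array([x,y,z])-s['tcp_pos']); a=np.arctan2(M[1,1],M[0,1]); tw=(a-np.radians(az)+np.pi/2)%np.pi-np.pi/2
c,sn=np.cos(tw),np.sin(tw)
d2=np.array([c*d[0]+sn*d[1],-sn*d[0]+c*d[1],d[2]])
print('tcp',s['tcp_pos'].round(4),'az',np.degrees(a).round(2),'op',s['opening'].round(4),'F',s['wrist_force'].round(1),'t',round(s['t'],1))
print('twist',round(tw,4),'d(before twist)',d.round(4),'d(after twist)',d2.round(4),'norm',np.linalg.norm(d).round(3))
E
python3 plan.py 0.4934 0.2699 0.27 -5.7
```

```text
Traceback (most recent call last):
  File "plan.py", line 8, in <module>
    print('tcp',s['tcp_pos'].round(4),'az',np.degrees(a).round(2),'op',s['opening'].round(4),'F',s['wrist_force'].round(1),'t',round(s['t'],1))
                                                                       ^^^^^^^^^^^^^^^^^^
AttributeError: 'float' object has no attribute 'round'
```

```bash
sed -i "s/s\['opening'\].round(4)/round(s['opening'],4)/" plan.py; python3 plan.py 0.4934 0.2699 0.27 -5.7
```

```text
tcp [ 0.5108 -0.3526  0.27  ] az 0.92 op 0.091 F [ 0.6  0.5 -0.9] t 8.7
twist 0.1156 d(before twist) [ 0.6227 -0.0074  0.    ] d(after twist) [ 0.6177 -0.0792  0.    ] norm 0.623
```

Call:
drive_tool --pt "0.039 -0.0005 0" --pt "0.039 -0.0005 0" --pt "0.039 -0.0005 0" --pt "0.039 -0.0005 0" --pt "0.039 -0.0005 0" --pt "0.039 -0.0005 0" --pt "0.039 -0.0005 0" --pt "0.039 -0.0005 0" --pt "0.039 -0.0005 0" --pt "0.039 -0.0005 0" --twist '[0,0,0,0,0,0,0,0,0,0]' --gripper '[0.48,0.48,0.48,0.48,0.48,0.48,0.48,0.48,0.48,0.48]'

```text
t: 9.5
tcp_pos: [0.499, 0.0388, 0.2702]
eef_rot: [2.204, 2.239, 0.001]
wrist_force: [1.9, -0.6, 0.3]
opening: 0.0472
```

Call:
drive_tool --pt "0.039 -0.0005 0" --pt "0.039 -0.0005 0" --pt "0.039 -0.0005 0" --pt "0.039 -0.0005 0" --pt "0.039 -0.0005 0" --pt "0.0385 -0.0005 0" --pt "0 0 0" --pt "0 0 0" --pt "0 0 0" --twist '[0,0,0,0,0,0,0.0575,0.058,0]' --gripper '[0.48,0.48,0.48,0.48,0.48,0.48,0.48,0.48,0.48]'

```text
t: 10.25
tcp_pos: [0.4925, 0.271, 0.2698]
eef_rot: [-2.331, -2.106, 0.0]
wrist_force: [0.0, -1.1, 0.7]
opening: 0.0473
```

```bash
python3 plan.py 0.4934 0.2699 0.0905 -5.7;  python3 look.py w6 cutter_mid:.091 scraper_mid:.09 block_mid:.074; python3 - <<'E'
E
```

```text
tcp [0.4925 0.271  0.2698] az -5.79 op 0.0473 F [ 0.  -1.1  0.7] t 10.2
twist -0.0016 d(before twist) [-0.001   0.0011  0.1793] d(after twist) [-0.001   0.0011  0.1793] norm 0.179
cutter_mid 0.58 3421 (array([0.4949, 0.2835]), (174.36538696289062, 27.490488052368164), 84.21815490722656, array([0.495 , 0.2814]))
[([0.4954, 0.286, 0.0928], 0.93)]
scraper_mid 0.71 2089 (array([0.4279, 0.2652]), (120.4189224243164, 38.88176345825195), 84.1966552734375, array([0.428 , 0.2727]))
scraper_mid 0.37 2550 (array([0.4582, 0.0817]), (46.6528434753418, 123.22486114501953), 84.2073745727539, array([0.4618, 0.0816]))
[([0.4265, 0.2746, 0.0915], 0.64)]
block_mid 0.77 2945 (array([0.4612, 0.2759]), (65.02424621582031, 110.99930572509766), 85.37139892578125, array([0.4608, 0.2765]))
block_mid 0.54 1010 (array([0.4607, 0.2796]), (101.14713287353516, 44.33712387084961), 84.18268585205078, array([0.4622, 0.2859]))
[([0.4646, 0.2797, 0.074], 0.77)]
```

View pics/w6.png

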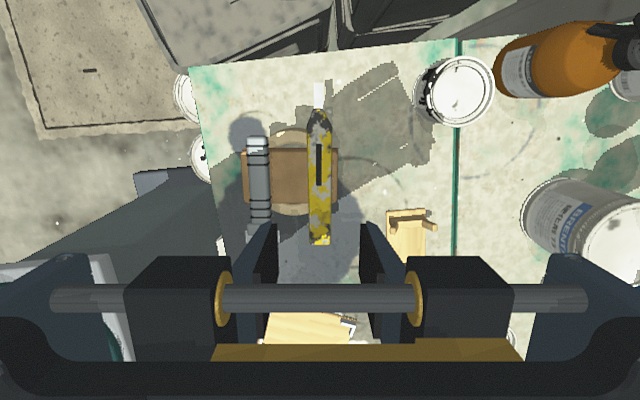

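The cutter runs upright at column 320, midway between the fingers. Descending.

Call:
drive_tool --pt "0 0.001 0.035" --pt "0 0 0.035" --pt "0 0 0.035" --pt "0 0 0.035" --pt "0 0 0.02" --pt "0 0 0.013" --pt "0 0 0.006" --pt "0 0 0" --pt "0 0 0" --twist '[0,0,0,0,0,0,0,0,0]' --gripper '[0.48,0.48,0.48,0.48,0.48,0.48,0.48,0.48,0.48]'

```text
t: 11.35
tcp_pos: [0.4947, 0.27, 0.0919]
eef_rot: [2.33, 2.107, 0.002]
wrist_force: [1.1, -0.1, 1.0]
opening: 0.0475
```

```bash
python3 - <<'E'
from h import *
p=bot.camera("wrist");save(p,'w7');p=bot.camera("side");cv2.imwrite('pics/s7.png',cv2.resize(p['pixels'][100:230,160:320],None,fx=4.5,fy=4.5))
E
```

```text
(no output)
```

View pics/w7.png

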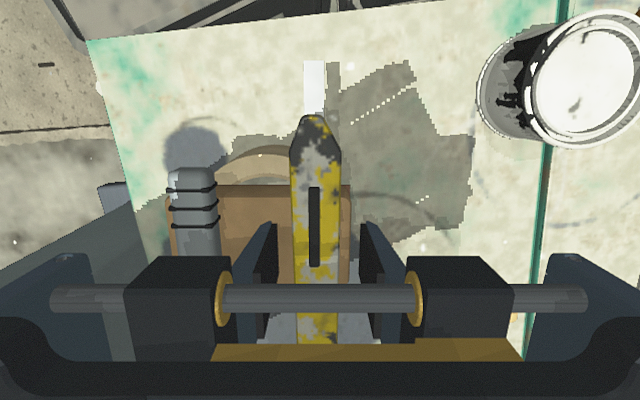

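View pics/s7.png

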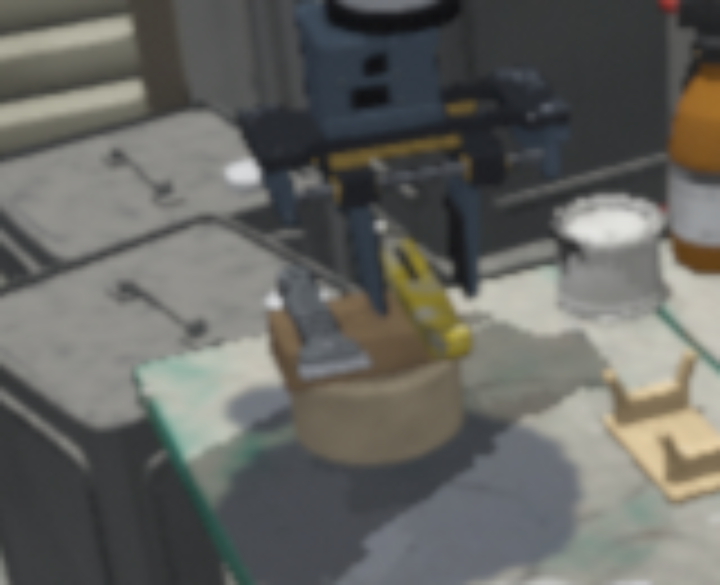

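The fingers straddle the cutter, with the scraper clear at column 195. Closing and lifting.

Call:
drive_tool --pt "0 -0.0005 0.001" --pt "0 0 0" --pt "0 0 0" --pt "0 0 0" --pt "0 0 0" --pt "0 0 -0.01" --pt "0 0 -0.02" --pt "0 0 -0.03" --pt "0 0 -0.03" --pt "0 0 0" --twist '[0,0,0,0,0,0,0,0,0,0]' --gripper '[0.48,1,1,1,1,1,1,1,1,1]'

```text
t: 12.28
tcp_pos: [0.496, 0.271, 0.1859]
eef_rot: [2.329, 2.106, 0.011]
wrist_force: [1.9, -0.0, -0.1]
opening: 0.0257
```

```bash
python3 plan.py 0.6213 -0.1485 0.18 -3.04; python3 look.py w8 cutter_mid:.18 scraper_mid:.09;  python3 - <<'E'
from h import *
p=bot.camera("side");cv2.imwrite('pics/s8.png',cv2.resize(p['pixels'][80:230,160:320],None,fx=4,fy=4))
E
```

```text
tcp [0.496  0.271  0.1859] az -5.76 op 0.0257 F [ 1.9 -0.  -0.1] t 12.3
twist -0.0474 d(before twist) [-0.4048  0.1667  0.0053] d(after twist) [-0.4123  0.1474  0.0053] norm 0.438
cutter_mid 0.61 10212 (array([0.4988, 0.2915]), (161.55352783203125, 27.271656036376953), 83.63964080810547, array([0.4993, 0.2976]))
[([0.5034, 0.304, 0.1865], 0.98)]
scraper_mid 0.67 3039 (array([0.4298, 0.2792]), (93.96743774414062, 24.78752899169922), 84.07176208496094, array([0.4301, 0.2812]))
scraper_mid 0.16 1068 (array([0.4534, 0.2909]), (94.45211791992188, 34.91829299926758), 69.66323852539062, array([0.4633, 0.3114]))
[([0.4292, 0.2824, 0.0925], 0.86)]
```

View pics/w8.png

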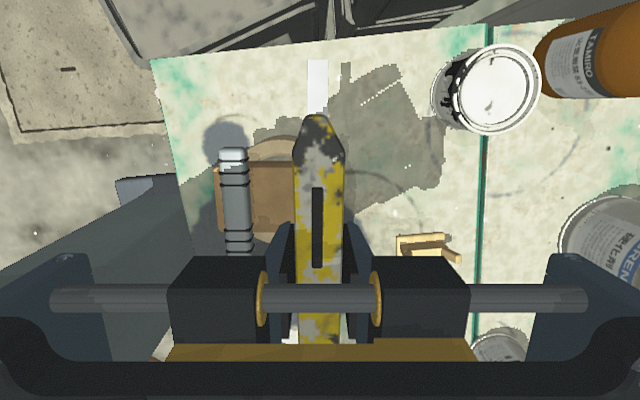

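View pics/s8.png

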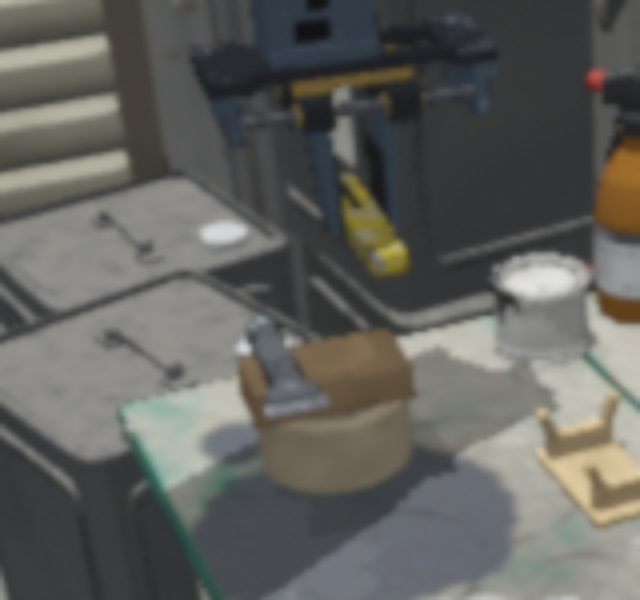

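The cutter is held level, with its tip at (317,61) as before the lift. Moving to the larger rest.

Call:
drive_tool --pt "0 0 0" --pt "-0.0375 0.0134 0.0005" --pt "-0.0375 0.0134 0.0005" --pt "-0.0375 0.0134 0.0005" --pt "-0.0375 0.0134 0.0005" --pt "-0.0375 0.0134 0.0005" --pt "-0.0375 0.0134 0.0005" --pt "-0.0375 0.0134 0.0005" --pt "-0.0375 0.0134 0.0005" --pt "-0.0375 0.0134 0.0005" --twist '[-0.0474,0,0,0,0,0,0,0,0,0]' --gripper '[1,1,1,1,1,1,1,1,1,1]'

```text
t: 13.42
tcp_pos: [0.5957, -0.0757, 0.1743]
eef_rot: [-2.279, -2.161, 0.002]
wrist_force: [1.1, 1.3, 0.0]
opening: 0.0259
```

Call:
drive_tool --pt "-0.0375 0.0134 0" --pt "-0.0373 0.0134 0" --pt "0 0 0" --pt "0 0 0" --twist '[0,0,0,0]' --gripper '[1,1,1,1]'

```text
t: 13.75
tcp_pos: [0.6185, -0.1515, 0.1741]
eef_rot: [-2.281, -2.158, 0.001]
wrist_force: [0.4, -0.1, -0.7]
opening: 0.0261
```

```bash
python3 plan.py 0.6213 -0.1485 0.07 -3.04
```

```text
tcp [ 0.6185 -0.1515  0.1741] az -3.19 op 0.0261 F [ 0.4 -0.1 -0.7] t 13.8
twist -0.0027 d(before twist) [0.0031 0.0028 0.1041] d(after twist) [0.0031 0.0028 0.1041] norm 0.104
```

Call:
drive_tool --pt "0.003 0.0028 0.03" --pt "0 0 0.03" --pt "0 0 0.03" --pt "0 0 0.013" --pt "0 0 0" --pt "0 0 0" --twist '[0,0,0,0,0,0]' --gripper '[1,1,1,1,1,1]'

```text
t: 14.25
tcp_pos: [0.6216, -0.1463, 0.0724]
eef_rot: [-2.278, -2.162, 0.001]
wrist_force: [-0.0, 0.2, -0.4]
opening: 0.0256
```

```bash
python3 plan.py 0.6213 -0.1485 0.043 -3.04; python3 - <<'E'
from h import *
p=bot.camera("wrist");save(p,'w9');p=bot.camera("side");cv2.imwrite('pics/s9.png',cv2.resize(p['pixels'][190:310,320:440],None,fx=5,fy=5))
p=bot.camera("top");cv2.imwrite('pics/t9.png',cv2.resize(p['pixels'][140:230,320:430],None,fx=6,fy=6))
E
```

```text
tcp [ 0.6216 -0.1463  0.0724] az -3.0 op 0.0256 F [-0.   0.2 -0.4] t 14.2
twist 0.0006 d(before twist) [-0.0022 -0.0001  0.0294] d(after twist) [-0.0022 -0.0001  0.0294] norm 0.029
```

View pics/w9.png

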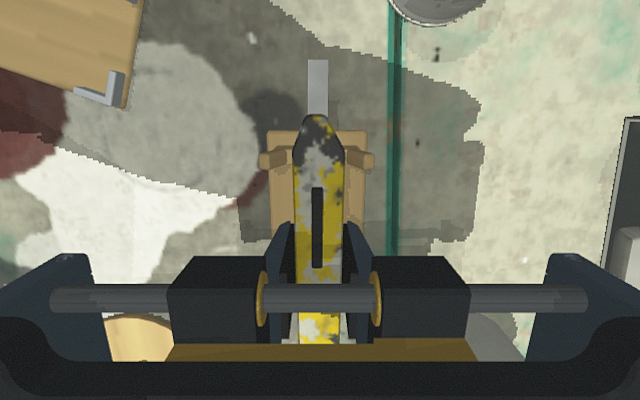

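View pics/s9.png

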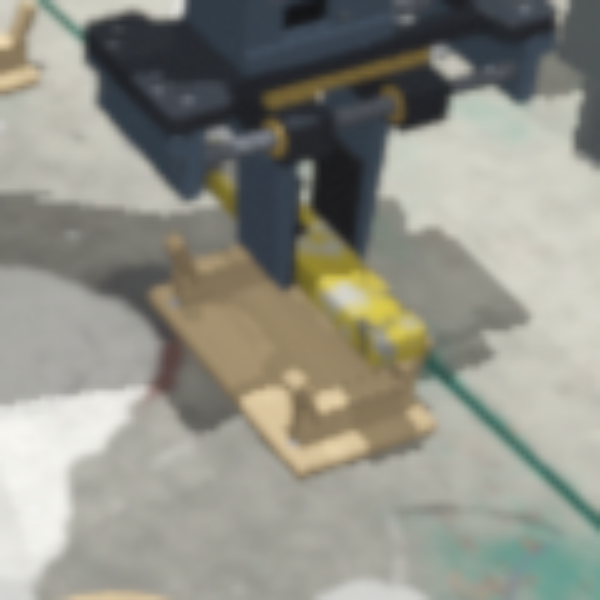

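The cutter at column 319 sits midway between the far cheek's horns (260–373). Lowering onto the floors and letting go.

Call:
drive_tool --pt "-0.002 -0.0005 0.012" --pt "0 0 0.01" --pt "0 0 0.005" --pt "0 0 0.0025" --pt "0 0 0" --pt "0 0 0" --twist '[0,0,0,0,0,0]' --gripper '[1,1,1,1,1,1]'

```text
t: 14.9
tcp_pos: [0.621, -0.149, 0.0425]
eef_rot: [-2.279, -2.161, 0.0]
wrist_force: [-0.4, -0.0, -2.1]
opening: 0.026
```

Call:
drive_tool --pt "0 0 0" --pt "0 0 0" --pt "0 0 0" --pt "0 0 0" --pt "0 0 -0.01" --pt "0 0 -0.03" --pt "0 0 -0.04" --pt "0 0 -0.04" --pt "0 0 -0.04" --pt "0 0 0" --twist '[0,0,0,0,0,0,0,0,0,0]' --gripper '[0.5,0.5,0.5,0.5,0.5,0.5,0.5,0.5,0.5,0.5]'

```text
t: 15.73
tcp_pos: [0.6247, -0.1499, 0.2119]
eef_rot: [2.273, 2.155, 0.009]
wrist_force: [0.7, 0.0, 1.2]
opening: 0.0458
```

```bash
python3 plan.py 0.4283 0.2745 0.24 -5.85; python3 look.py w10 cutter_mid:.043; python3 - <<'E'
from h import *
p=bot.camera("side");cv2.imwrite('pics/s10.png',cv2.resize(p['pixels'][190:310,320:440],None,fx=5,fy=5))
E
```

```text
tcp [ 0.6247 -0.1499  0.2119] az -3.04 op 0.0458 F [0.7 0.  1.2] t 15.7
twist 0.049 d(before twist) [ 0.4133 -0.2184 -0.0314] d(after twist) [ 0.4021 -0.2383 -0.0314] norm 0.468
cutter_mid 0.67 3489 (array([ 0.6227, -0.1359]), (175.65724182128906, 26.051095962524414), 87.09088134765625, array([ 0.6225, -0.1381]))
[]
```

View pics/w10.png

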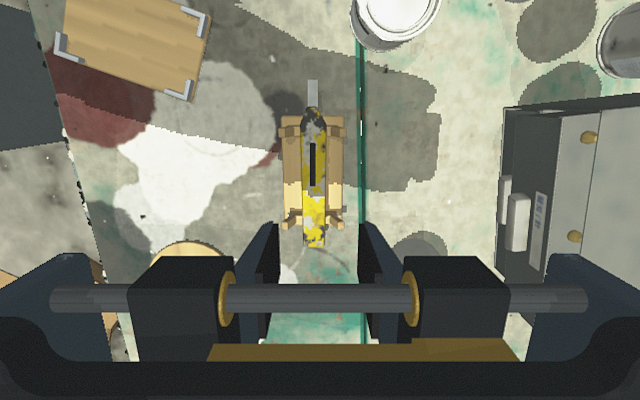

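View pics/s10.png

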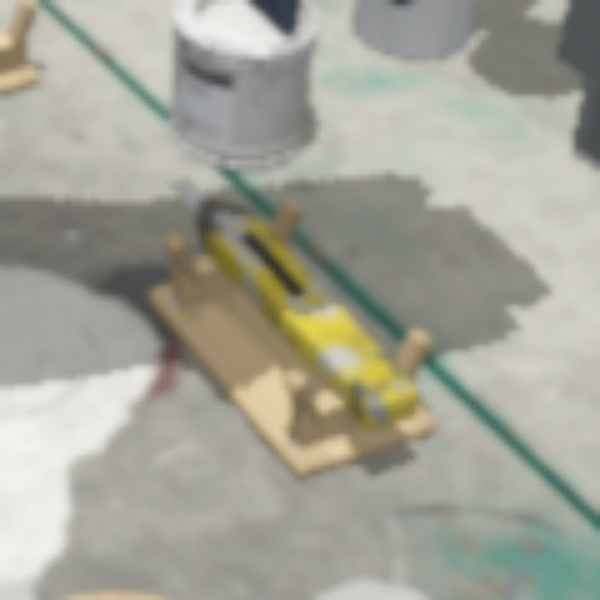

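The cutter is seated in both notches, centred at about (0.622, -0.148), 87°. Next the scraper.

```bash
python3 plan.py 0.4293 0.2765 0.24 -5.85
```

```text
tcp [ 0.6206 -0.1488  0.2024] az -3.05 op 0.0457 F [-0.   1.  -0.6] t 15.9
twist 0.049 d(before twist) [ 0.4145 -0.2137 -0.0373] d(after twist) [ 0.4036 -0.2337 -0.0373] norm 0.468
```

Call:
drive_tool --pt "0.0338 -0.0183 -0.002" --pt "0.0338 -0.0183 -0.002" --pt "0.0338 -0.0183 -0.002" --pt "0.0338 -0.0183 -0.002" --pt "0.0338 -0.0183 -0.002" --pt "0.0338 -0.0183 -0.002" --pt "0.0338 -0.0183 -0.002" --pt "0.0338 -0.0183 -0.002" --pt "0.0338 -0.0183 -0.002" --pt "0.0338 -0.0183 -0.002" --twist '[0,0,0,0,0,0,0,0,0,0]' --gripper '[0.5,0.5,0.5,0.5,0.5,0.5,0.5,0.5,0.5,0.5]'

```text
t: 16.77
tcp_pos: [0.4545, 0.1994, 0.2217]
eef_rot: [-2.279, -2.161, 0.004]
wrist_force: [0.5, 0.2, 0.3]
opening: 0.0455
```

Call:
drive_tool --pt "0.0338 -0.0183 -0.002" --pt "0.0338 -0.0183 -0.002" --pt "0 0 0" --pt "0 0 0" --twist '[0,0,0.049,0]' --gripper '[0.5,0.5,0.5,0.5]'

```text
t: 17.1
tcp_pos: [0.422, 0.2689, 0.2257]
eef_rot: [-2.33, -2.106, 0.003]
wrist_force: [0.1, 0.8, 0.5]
opening: 0.0459
```

```bash
python3 look.py w11 scraper_mid:.09 block_mid:.074; python3 plan.py 0.4293 0.2765 0.0905 -5.85;
```

```text
[([0.4224, 0.2622, 0.0899], 0.87)]
block_mid 0.82 5439 (array([0.4598, 0.2756]), (64.361328125, 109.42096710205078), 84.78016662597656, array([0.4681, 0.2759]))
[]
tcp [0.4237 0.2668 0.2264] az -5.88 op 0.0457 F [-0.6 -0.7 -0.6] t 17.4
twist -0.0005 d(before twist) [0.0103 0.0047 0.1359] d(after twist) [0.0103 0.0047 0.1359] norm 0.136
```

View pics/w11.png

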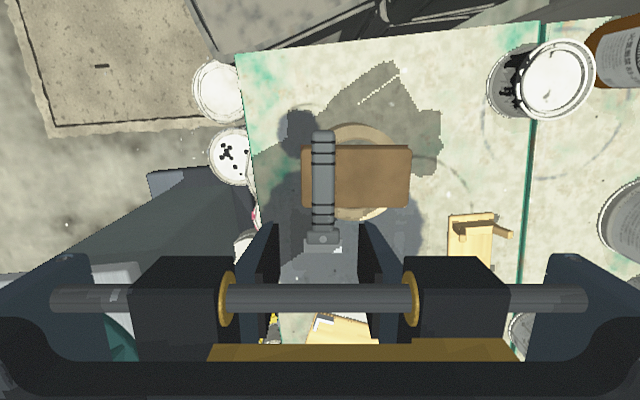

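The wrist view shows the scraper handle from (323,130) to the head at (321,232), blade end at about row 250.

```bash
python3 - <<'E'
from h import *
import pickle
p=pickle.load(open('w11.pkl','rb'))[0]
cv2.imwrite('pics/w11c.png',cv2.resize(p['pixels'][120:260,280:430],None,fx=4.2,fy=4.2))
for q in ((323,130),(322,232),(322,180)): print(atz(p,q,.09))
E
```

```text
[0.43234631 0.32582305 0.09      ]
[0.42173661 0.22721377 0.09      ]
[0.42692299 0.27990546 0.09      ]
```

View pics/w11c.png

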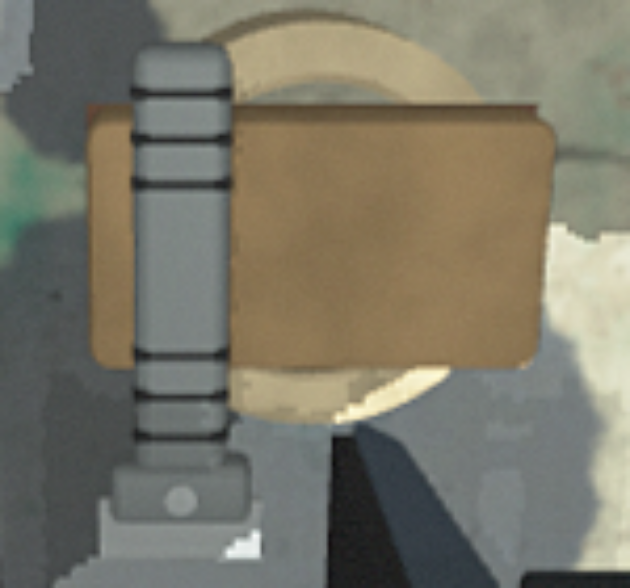

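Call:
drive_tool --pt "0.0097 0.0037 0.03" --pt "0 0 0.035" --pt "0 0 0.03" --pt "0 0 0.02" --pt "0 0 0.012" --pt "0 0 0.006" --pt "0 0 0" --pt "0 0 0" --twist '[0,0,0,0,0,0,0,0]' --gripper '[0.5,0.5,0.5,0.5,0.5,0.5,0.5,0.5]'

```text
t: 18.02
tcp_pos: [0.4288, 0.277, 0.0947]
eef_rot: [2.332, 2.105, 0.001]
wrist_force: [-0.9, -0.4, 0.8]
opening: 0.0454
```

```bash
python3 plan.py 0.4283 0.276 0.0905 -5.85; python3 - <<'E'
from h import *
p=bot.camera("wrist");save(p,'w12')
E
```

```text
tcp [0.4288 0.277  0.0947] az -5.87 op 0.0454 F [-0.9 -0.4  0.8] t 18.0
twist -0.0004 d(before twist) [-0.0011 -0.0004  0.0042] d(after twist) [-0.0011 -0.0004  0.0042] norm 0.004
```

View pics/w12.png

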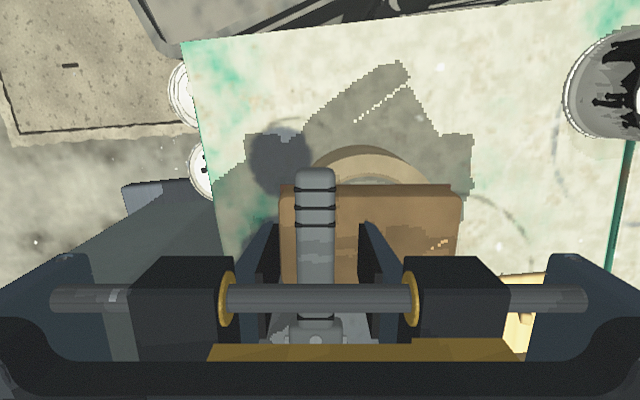

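The handle at column 317 is centred between the fingers. Closing and lifting.

Call:
drive_tool --pt "0 0 0.0038" --pt "0 0 0" --pt "0 0 0" --pt "0 0 0" --pt "0 0 0" --pt "0 0 -0.01" --pt "0 0 -0.02" --pt "0 0 -0.03" --pt "0 0 -0.03" --pt "0 0 0" --twist '[0,0,0,0,0,0,0,0,0,0]' --gripper '[0.5,1,1,1,1,1,1,1,1,1]'

```text
t: 18.9
tcp_pos: [0.4304, 0.2784, 0.1859]
eef_rot: [2.331, 2.104, 0.011]
wrist_force: [1.1, 0.0, 0.4]
opening: 0.0214
```

```bash
python3 plan.py 0.6078 0.1468 0.18 -0.95; python3 - <<'E'
from h import *
p=bot.camera("wrist");save(p,'w13')
E
```

```text
tcp [0.4304 0.2784 0.1859] az -5.85 op 0.0214 F [1.1 0.  0.4] t 18.9
twist -0.0855 d(before twist) [-0.1129  0.1898  0.0065] d(after twist) [-0.1287  0.1795  0.0065] norm 0.221
```

View pics/w13.png

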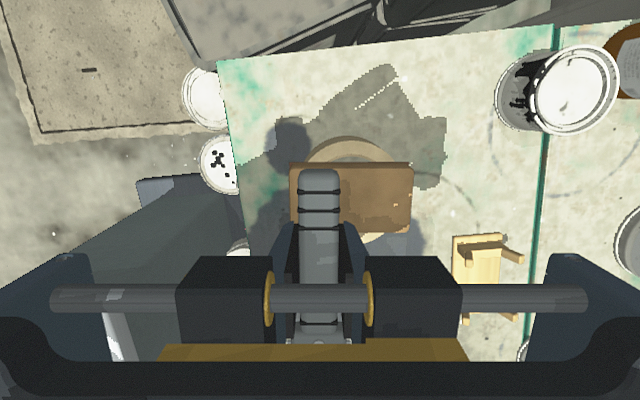

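Held straight (end at (319,170), unchanged). Moving to the smaller rest.

Call:
drive_tool --pt "0 0 0" --pt "-0.0215 0.03 0" --pt "-0.0215 0.03 0" --pt "-0.0215 0.03 0" --pt "-0.0215 0.03 0" --pt "-0.0215 0.03 0" --pt "-0.0215 0.03 0" --pt "0 0 0" --pt "0 0 0" --twist '[-0.0855,0,0,0,0,0,0,0,0]' --gripper '[1,1,1,1,1,1,1,1,1]'

```text
t: 19.7
tcp_pos: [0.6064, 0.1439, 0.1793]
eef_rot: [-2.242, -2.2, 0.002]
wrist_force: [-1.0, 0.4, -1.2]
opening: 0.022
```

```bash
python3 plan.py 0.6078 0.1468 0.07 -0.95
```

```text
tcp [0.6064 0.1439 0.1793] az -1.07 op 0.022 F [-1.   0.4 -1.2] t 19.7
twist -0.0021 d(before twist) [0.003  0.0014 0.1093] d(after twist) [0.003  0.0014 0.1093] norm 0.109
```

Call:
drive_tool --pt "0.003 0.0015 0.035" --pt "0 0 0.03" --pt "0 0 0.03" --pt "0 0 0.012" --pt "0 0 0" --pt "0 0 0" --twist '[0,0,0,0,0,0]' --gripper '[1,1,1,1,1,1]'

```text
t: 20.2
tcp_pos: [0.607, 0.1485, 0.0734]
eef_rot: [-2.239, -2.203, 0.001]
wrist_force: [0.0, -0.3, 0.5]
opening: 0.0218
```

```bash
python3 plan.py 0.6078 0.1468 0.0428 -0.95; python3 - <<'E'
from h import *
p=bot.camera("wrist");save(p,'w14');p=bot.camera("side");cv2.imwrite('pics/s14.png',cv2.resize(p['pixels'][140:240,260:370],None,fx=5,fy=5))
E
```

```text
tcp [0.607  0.1485 0.0734] az -0.92 op 0.0218 F [ 0.  -0.3  0.5] t 20.2
twist 0.0006 d(before twist) [-0.0017  0.0008  0.0306] d(after twist) [-0.0017  0.0008  0.0306] norm 0.031
```

View pics/w14.png

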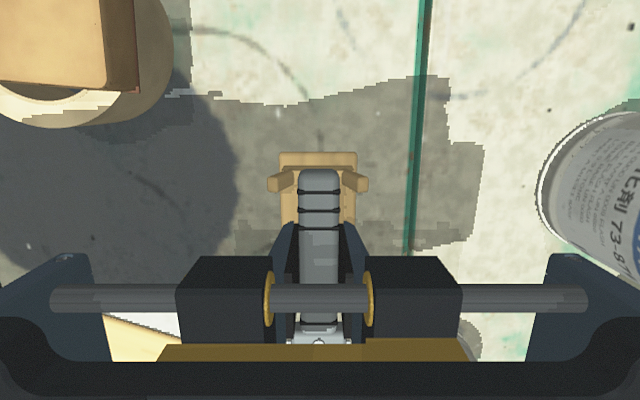

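View pics/s14.png

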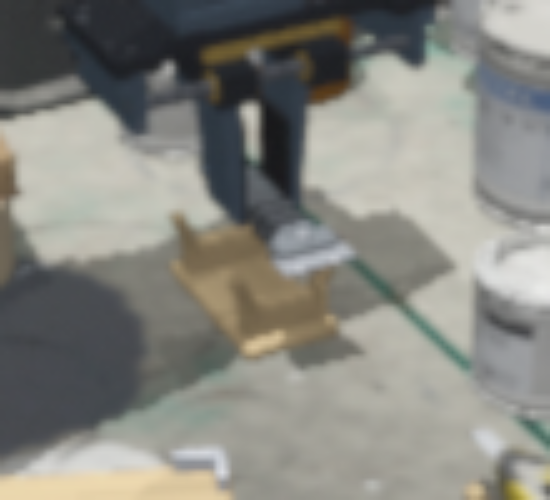

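The handle (col 319) is centred between the horns (270–368). Lowering.

Call:
drive_tool --pt "-0.0015 0.0008 0.012" --pt "0 0 0.01" --pt "0 0 0.005" --pt "0 0 0.0035" --pt "0 0 0" --pt "0 0 0" --twist '[0,0,0,0,0,0]' --gripper '[1,1,1,1,1,1]'

```text
t: 20.8
tcp_pos: [0.6082, 0.1465, 0.0423]
eef_rot: [-2.24, -2.203, 0.001]
wrist_force: [0.2, -0.2, 0.3]
opening: 0.0219
```

Call:
drive_tool --pt "0 0 0" --pt "0 0 0" --pt "0 0 0" --pt "0 0 0" --pt "0 0 -0.01" --pt "0 0 -0.03" --pt "0 0 -0.04" --pt "0 0 -0.04" --pt "0 0 -0.04" --pt "0 0 0" --twist '[0,0,0,0,0,0,0,0,0,0]' --gripper '[0.55,0.55,0.55,0.55,0.55,0.55,0.55,0.55,0.55,0.55]'

```text
t: 21.63
tcp_pos: [0.6118, 0.1473, 0.2115]
eef_rot: [2.236, 2.199, 0.014]
wrist_force: [1.6, 0.7, 1.7]
opening: 0.0414
```

```bash
python3 look.py w15 scraper_mid:.042 narrow_rest_seat:.008; python3 - <<'E'
from h import *
p=bot.camera("side");cv2.imwrite('pics/s15.png',cv2.resize(p['pixels'][140:240,260:370],None,fx=5,fy=5))
E
python3 plan.py 0.4598 0.2756 0.22 84.5
```

```text
scraper_mid 0.81 2557 (array([0.6094, 0.1337]), (121.96915435791016, 38.076515197753906), 88.74397277832031, array([0.6086, 0.1305]))
[([0.6083, 0.1282, 0.0432], 0.98)]
narrow_rest_seat 0.85 2730 (array([0.6066, 0.1439]), (105.6272201538086, 67.4417495727539), 89.32231903076172, array([0.6059, 0.1497]))
narrow_rest_seat 0.65 3410 (array([0.458 , 0.2727]), (115.12516784667969, 117.26962280273438), 79.76057434082031, array([0.4583, 0.2641]))
[([0.598, 0.1568, 0.0081], 0.61)]
tcp [0.6075 0.1463 0.2014] az -0.95 op 0.0412 F [ 0.7 -0.5 -0.3] t 21.9
twist -1.4914 d(before twist) [ 0.1268 -0.1498 -0.0183] d(after twist) [ 0.1594  0.1145 -0.0183] norm 0.197
```

View pics/w15.png

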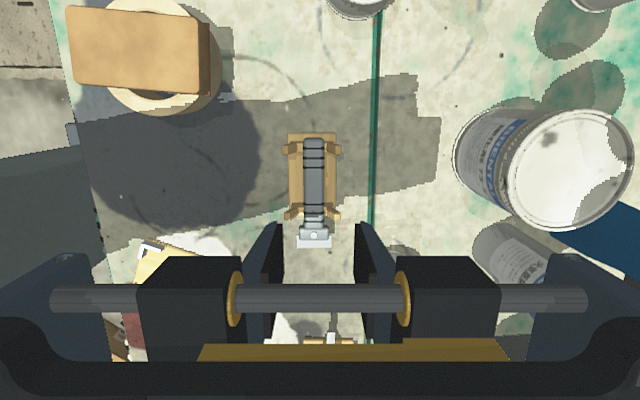

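View pics/s15.png

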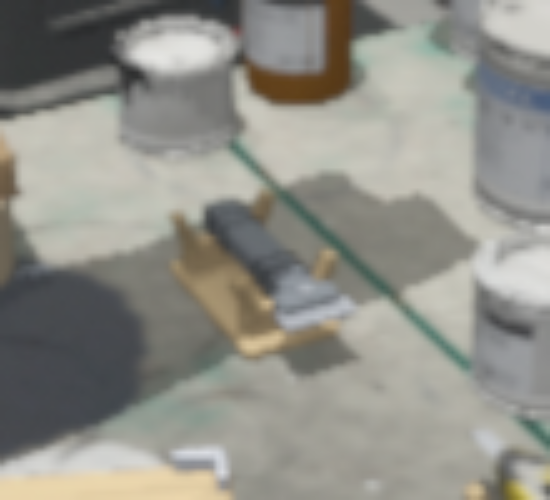

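The scraper is seated, centred at about (0.609, 0.146), 88.7°. Now the block: translate, turn the jaws across y, and look.

Call:
drive_tool --pt "0.0211 -0.025 -0.003" --pt "0.0211 -0.025 -0.003" --pt "0.0211 -0.025 -0.003" --pt "0.0211 -0.025 -0.003" --pt "0.0211 -0.025 -0.003" --pt "0.0211 -0.025 -0.003" --pt "0 0 0" --pt "0 0 0" --pt "0 0 0" --pt "0 0 0" --twist '[0,0,0,0,0,0,-0.12,-0.12,-0.12,-0.12]' --gripper '[0,0,0,0,0,0,0,0,0,0]'

```text
t: 22.77
tcp_pos: [0.4597, 0.2755, 0.2195]
eef_rot: [-1.643, -2.677, 0.003]
wrist_force: [0.4, -1.2, 0.6]
opening: 0.091
```

Call:
drive_tool --pt "0 0 0" --pt "0 0 0" --pt "0 0 0" --pt "0 0 0" --pt "0 0 0" --pt "0 0 0" --pt "0 0 0" --pt "0 0 0" --pt "0 0 0" --pt "0 0 0" --twist '[-0.12,-0.12,-0.12,-0.12,-0.12,-0.12,-0.12,-0.12,-0.05,0]' --gripper '[0,0,0,0,0,0,0,0,0,0]'

```text
t: 23.6
tcp_pos: [0.4599, 0.2753, 0.2195]
eef_rot: [-0.149, -3.136, 0.002]
wrist_force: [-0.0, 0.4, 0.2]
opening: 0.0914
```

```bash
python3 look.py w16 block_mid:.074 tape_mid:.048; python3 plan.py 0.4598 0.2756 0.066 84.5
```

```text
block_mid 0.89 6814 (array([0.4578, 0.274 ]), (61.69955062866211, 111.13323211669922), 84.55107116699219, array([0.4552, 0.2744]))
[([0.4579, 0.2781, 0.0731], 0.97)]
tape_mid 0.76 1787 (array([0.4604, 0.2716]), (102.54432678222656, 75.3746566772461), 85.48422241210938, array([0.4606, 0.2683]))
[([0.4622, 0.2346, 0.0438], 0.97)]
tcp [0.4602 0.2755 0.2203] az 84.33 op 0.0912 F [-0.2  0.5  0.2] t 23.9
twist -0.0029 d(before twist) [4.000e-04 1.000e-04 1.543e-01] d(after twist) [4.000e-04 1.000e-04 1.543e-01] norm 0.154
```

View pics/w16.png

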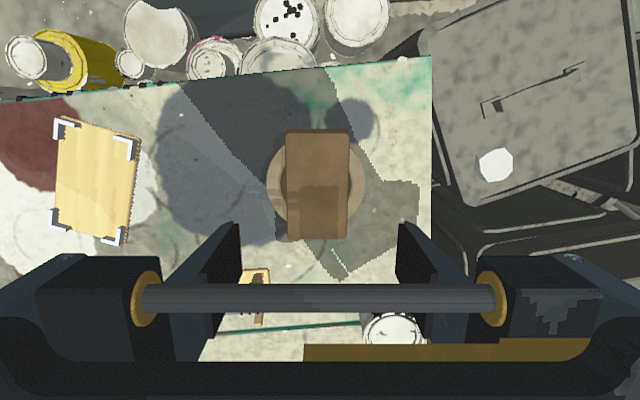

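The block shows at rows 130–240, columns 285–350, centred between the fingers. Size and position agree with the earlier view from the other side, which confirms its top at z≈0.074. Descending.

Call:
drive_tool --pt "0.001 -0.001 0.035" --pt "0 0 0.035" --pt "0 0 0.035" --pt "0 0 0.03" --pt "0 0 0.012" --pt "0 0 0.0065" --pt "0 0 0" --pt "0 0 0" --twist '[0,0,0,0,0,0,0,0]' --gripper '[0,0,0,0,0,0,0,0]'

```text
t: 24.52
tcp_pos: [0.4601, 0.2751, 0.0683]
eef_rot: [0.153, 3.137, 0.001]
wrist_force: [0.5, 1.4, 0.6]
opening: 0.0914
```

```bash
python3 plan.py 0.459 0.2745 0.066 84.5;python3 - <<'E'
from h import *
p=bot.camera("wrist");save(p,'w17');p=bot.camera("side");cv2.imwrite('pics/s17.png',cv2.resize(p['pixels'][100:230,160:320],None,fx=4.5,fy=4.5))
E
```

```text
tcp [0.4601 0.2751 0.0683] az 84.41 op 0.0914 F [0.5 1.4 0.6] t 24.5
twist -0.0017 d(before twist) [ 0.001  -0.0007  0.0023] d(after twist) [ 0.001  -0.0007  0.0023] norm 0.003
```

View pics/s17.png

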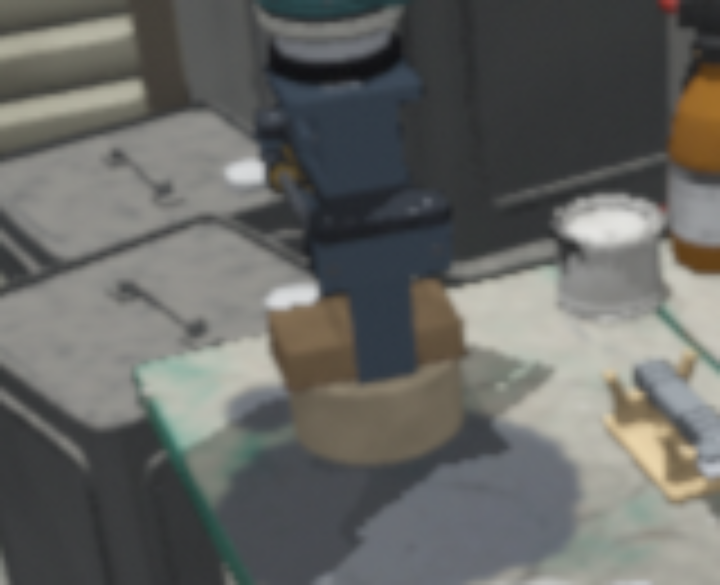

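The near finger is in front of the block with its tip just above the tape roll. Closing and lifting.

Call:
drive_tool --pt "0 -0.0005 0.002" --pt "0 0 0" --pt "0 0 0" --pt "0 0 0" --pt "0 0 0" --pt "0 0 -0.01" --pt "0 0 -0.02" --pt "0 0 -0.03" --pt "0 0 -0.03" --pt "0 0 0" --twist '[0,0,0,0,0,0,0,0,0,0]' --gripper '[0,1,1,1,1,1,1,1,1,1]'

```text
t: 25.45
tcp_pos: [0.4616, 0.2755, 0.1608]
eef_rot: [0.153, 3.132, 0.006]
wrist_force: [1.5, 1.4, 0.5]
opening: 0.0626
```

```bash
python3 plan.py 0.447 0.0053 0.15 67.8; python3 - <<'E'
from h import *
p=bot.camera("wrist");save(p,'w18');p=bot.camera("top");cv2.imwrite('pics/t18.png',cv2.resize(p['pixels'][190:290,180:300],None,fx=5,fy=5))
E
```

```text
tcp [0.4616 0.2755 0.1608] az 84.42 op 0.0626 F [1.5 1.4 0.5] t 25.4
twist 0.2901 d(before twist) [-0.0117 -0.2704  0.0098] d(after twist) [-0.0885 -0.2558  0.0098] norm 0.271
```

View pics/w18.png

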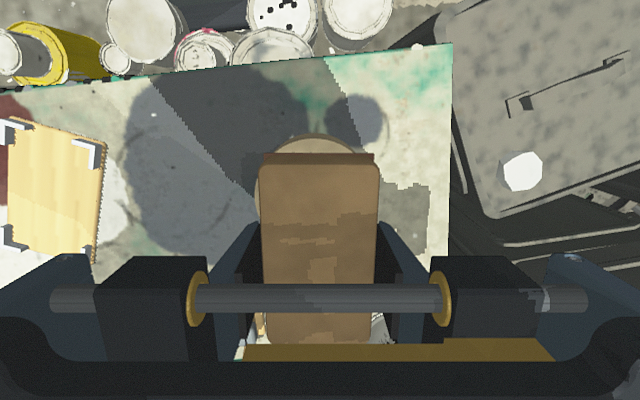

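Call:
drive_tool --pt "-0.0015 -0.0386 0" --pt "-0.0015 -0.0386 0" --pt "-0.0015 -0.0386 0" --pt "-0.0015 -0.0386 0" --pt "-0.0015 -0.0386 0" --pt "-0.0015 -0.0386 0" --pt "-0.0015 -0.0386 0" --pt "0 0 0" --pt "0 0 0" --pt "0 0 0" --twist '[0,0,0,0,0,0,0,0.0967,0.0967,0.0967]' --gripper '[1,1,1,1,1,1,1,1,1,1]'

```text
t: 26.38
tcp_pos: [0.4425, 0.0034, 0.1541]
eef_rot: [-0.615, -3.079, 0.0]
wrist_force: [-0.5, -0.1, -0.6]
opening: 0.0625
```

Call:
drive_tool --pt "0 0 0" --pt "0 0 0" --twist '[0,0]' --gripper '[1,1]'

```text
t: 26.55
tcp_pos: [0.4428, 0.0043, 0.1543]
eef_rot: [-0.6, -3.082, 0.0]
wrist_force: [-0.4, -0.1, -1.5]
opening: 0.0622
```

```bash
python3 plan.py 0.447 0.0053 0.06 67.8; python3 - <<'E'
from h import *
s=bot.get_state()
p=bot.camera("wrist");save(p,'w19')
M=R.from_rotvec(s['eef_rot']).as_matrix()
zt=s['tcp_pos'][2]+.0077
print('end edge tool x', M.T@(atz(p,(319,165),zt)-s['tcp_pos']))
E
```

```text
tcp [0.4428 0.0043 0.1543] az 67.97 op 0.0622 F [-0.4 -0.1 -1.5] t 26.6
twist 0.0029 d(before twist) [-0.0037  0.0026  0.0943] d(after twist) [-0.0037  0.0026  0.0943] norm 0.094
end edge tool x [ 0.05325997  0.00058464 -0.00761857]
```

View pics/w19.png

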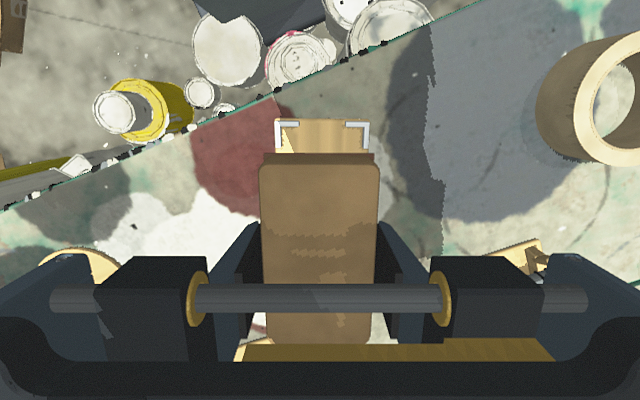

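The block at columns 260–379 lines up with the brackets (275–369, further below). Lowering partway and checking.

Call:
drive_tool --pt "-0.0035 0.0024 0.035" --pt "0 0 0.035" --pt "0 0 0.024" --pt "0 0 0.012" --pt "0 0 0" --pt "0 0 0" --twist '[0.0029,0,0,0,0,0]' --gripper '[1,1,1,1,1,1]'

```text
t: 27.1
tcp_pos: [0.4471, 0.0054, 0.0487]
eef_rot: [-0.606, -3.081, 0.0]
wrist_force: [0.8, 0.3, 0.5]
opening: 0.0624
```

```bash
python3 plan.py 0.447 0.0053 0.0243 67.8; python3 - <<'E'
from h import *
p=bot.camera("wrist");save(p,'w20');p=bot.camera("side");cv2.imwrite('pics/s20.png',cv2.resize(p['pixels'][190:290,220:340],None,fx=5,fy=5))
E
```

```text
tcp [0.4471 0.0054 0.0487] az 67.76 op 0.0624 F [0.8 0.3 0.5] t 27.1
twist -0.0007 d(before twist) [ 0.     -0.0001  0.0244] d(after twist) [ 0.     -0.0001  0.0244] norm 0.024
```

View pics/w20.png

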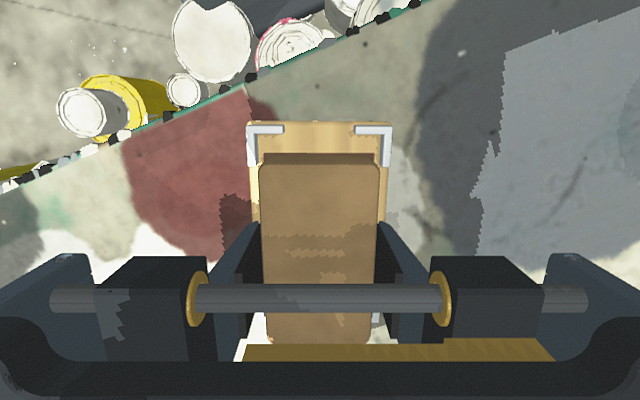

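View pics/s20.png

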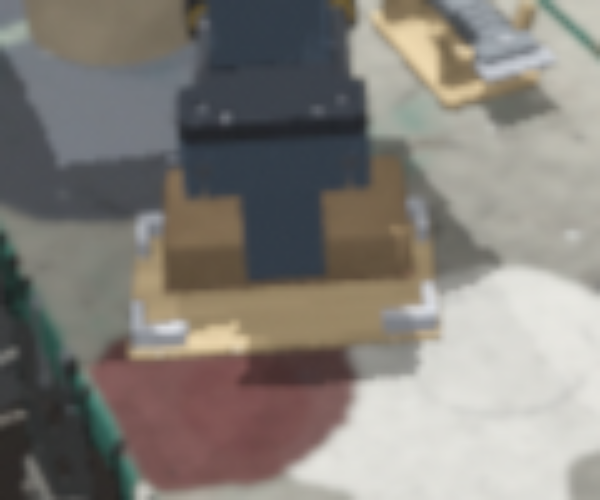

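The block sits evenly inside the brackets (columns 247–392, centre 319.5). Setting it down.

Call:
drive_tool --pt "0 0 0.012" --pt "0 0 0.008" --pt "0 0 0.0035" --pt "0 0 0.001" --pt "0 0 0" --pt "0 0 0" --twist '[0,0,0,0,0,0]' --gripper '[1,1,1,1,1,1]'

```text
t: 27.7
tcp_pos: [0.4489, 0.005, 0.026]
eef_rot: [0.608, 3.08, 0.0]
wrist_force: [-2.3, -1.4, 19.1]
opening: 0.0626
```

Call:
drive_tool --pt "0 0 0" --pt "0 0 0" --pt "0 0 0" --pt "0 0 0" --pt "0 0 -0.01" --pt "0 0 -0.03" --pt "0 0 -0.04" --pt "0 0 -0.04" --pt "0 0 -0.04" --pt "0 0 0" --twist '[0,0,0,0,0,0,0,0,0,0]' --gripper '[0,0,0,0,0,0,0,0,0,0]'

```text
t: 28.53
tcp_pos: [0.4509, 0.0051, 0.1922]
eef_rot: [0.607, 3.072, 0.002]
wrist_force: [3.0, 0.8, 0.9]
opening: 0.0915
```

```bash
python3 look.py w21 block_mid:.032 tray_seat:.006; python3 - <<'E'
from h import *
p=bot.camera("side");cv2.imwrite('pics/s21.png',cv2.resize(p['pixels'][190:290,220:340],None,fx=5,fy=5))
E
python3 plan.py 0.46 0.28 0.22 84.5
```

```text
block_mid 0.58 6323 (array([0.4486, 0.0057]), (61.30081558227539, 110.36402893066406), 67.54562377929688, array([0.4462, 0.0067]))
[([0.45, 0.01, 0.0334], 0.62)]
tray_seat 0.83 3818 (array([0.4478, 0.0052]), (89.8265151977539, 141.44825744628906), 67.51445007324219, array([0.4292, 0.0124]))
[([0.4144, 0.0243, 0.0124], 0.55)]
tcp [0.4466 0.0052 0.1834] az 67.63 op 0.0914 F [-0.1 -0.   0.1] t 28.8
twist -0.2944 d(before twist) [ 0.0923  0.2592 -0.0366] d(after twist) [ 0.0131  0.2748 -0.0366] norm 0.278
```

View pics/w21.png

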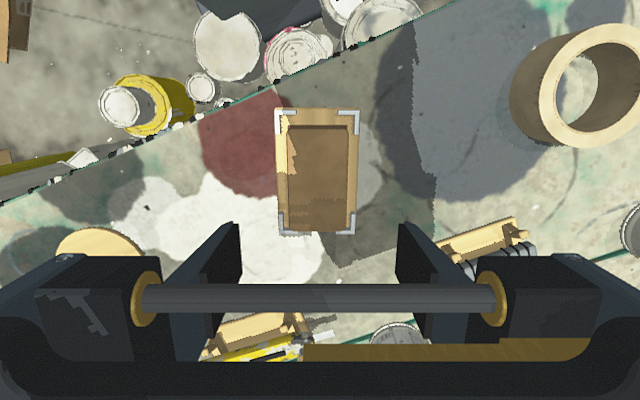

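View pics/s21.png

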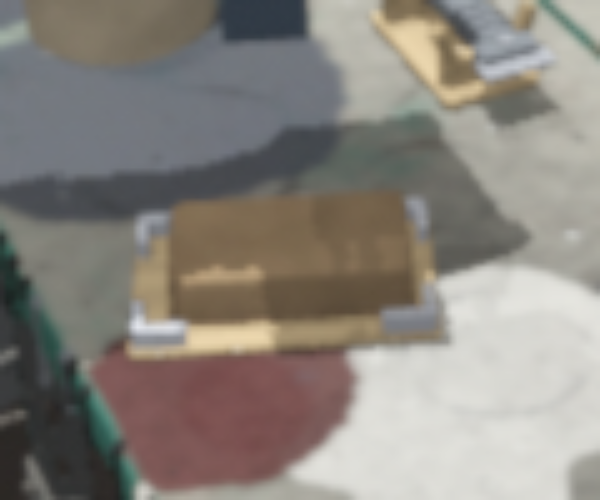

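The block lies flat in the tray at (0.4486, 0.0057), with the tray measured at (0.4478, 0.0052), 67.5°. Now the tape roll.

```bash
python3 plan.py 0.49 0.25 0.23 0
```

```text
tcp [0.4466 0.0052 0.1834] az 67.63 op 0.0914 F [-0.1 -0.   0.1] t 28.8
twist 1.1804 d(before twist) [ 0.0532  0.2429 -0.0466] d(after twist) [ 0.2448  0.0432 -0.0466] norm 0.253
```

Call:
drive_tool --pt "0.0076 0.0347 -0.0066" --pt "0.0076 0.0347 -0.0066" --pt "0.0076 0.0347 -0.0066" --pt "0.0076 0.0347 -0.0066" --pt "0.0076 0.0347 -0.0066" --pt "0.0076 0.0347 -0.0066" --pt "0.0076 0.0347 -0.0066" --pt "0 0 0" --pt "0 0 0" --pt "0 0 0" --twist '[0,0,0,0,0,0,0,0.12,0.12,0.12]' --gripper '[0.5,0.5,0.5,0.5,0.5,0.5,0.5,0.5,0.5,0.5]'

```text
t: 29.67
tcp_pos: [0.4901, 0.2505, 0.2291]
eef_rot: [-1.157, -2.919, 0.003]
wrist_force: [0.4, 0.9, 0.7]
opening: 0.0459
```

Call:
drive_tool --pt "0 0 0" --pt "0 0 0" --pt "0 0 0" --pt "0 0 0" --pt "0 0 0" --pt "0 0 0" --pt "0 0 0" --pt "0 0 0" --pt "0 0 0" --twist '[0.12,0.12,0.12,0.12,0.12,0.12,0.1,0,0]' --gripper '[0.5,0.5,0.5,0.5,0.5,0.5,0.5,0.5,0.5]'

```text
t: 30.42
tcp_pos: [0.4904, 0.2498, 0.2297]
eef_rot: [-2.217, -2.225, 0.003]
wrist_force: [-0.5, 0.1, 0.2]
opening: 0.0459
```

```bash
python3 look.py w22 tape_mid:.048;  python3 plan.py 0.50 0.272 0.034 0
```

```text
tape_mid 0.94 4607 (array([0.4628, 0.2723]), (104.20231628417969, 104.42724609375), 0.22337345778942108, array([0.461 , 0.2709]))
[([0.4583, 0.2653, 0.0449], 0.91)]
tcp [0.4907 0.2499 0.2303] az 0.17 op 0.0457 F [ 0.2  0.1 -0.2] t 30.6
twist 0.003 d(before twist) [0.0221 0.0096 0.1963] d(after twist) [0.0221 0.0095 0.1963] norm 0.198
```

View pics/w22.png

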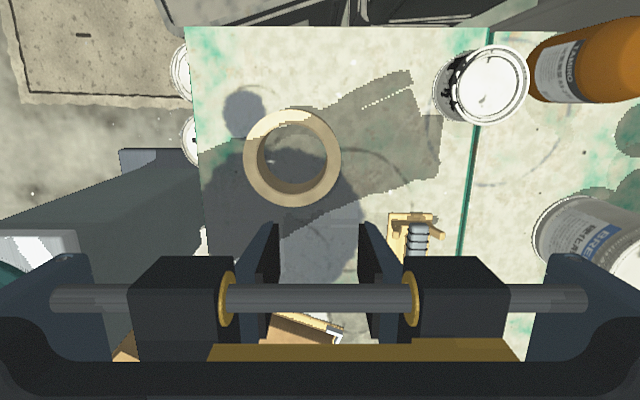

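The roll in the wrist view: outer edge columns 243–341, rows 107–207, hole around (292,158).

```bash
python3 - <<'E'
from h import *
import pickle
np.set_printoptions(precision=4,suppress=True)
p,o=pickle.load(open('w22.pkl','rb')); m=o['tape_mid'].astype(np.uint8)
cs,hh=cv2.findContours(m,cv2.RETR_CCOMP,2)
for c in cs:
    if len(c)<40: continue
    for z in (.048,):
        P=np.array([atz(p,q[0],z)[:2] for q in c]); cc,r=cv2.minEnclosingCircle((P*1000).astype(np.float32)); e=cv2.fitEllipse((P*1000).astype(np.float32)); print(z,cc,r,e)
cv2.imwrite('pics/w22c.png',cv2.resize(p['pixels'][95:220,230:355],None,fx=4.8,fy=4.8))
for x,y in ((.4628,.2723),):
    th=np.linspace(0,2*np.pi,60)
    v=p['pixels'].copy()
    for r in (.0525,.031):
        for u in proj(p,np.c_[x+r*np.cos(th),y+r*np.sin(th),np.full(60,.048)]): cv2.circle(v,tuple(np.int32(np.round(u))),0,(0,0,255),-1)
    cv2.imwrite('pics/w22o.png',cv2.resize(v[95:220,230:355],None,fx=4.8,fy=4.8,interpolation=cv2.INTER_NEAREST))
E
```

```text
0.048 (462.3130798339844, 272.3774719238281) 53.474578857421875 ((462.33587646484375, 272.07574462890625), (103.56520080566406, 104.8476333618164), 146.4044952392578)
0.048 (465.3161926269531, 279.2411193847656) 34.608619689941406 ((464.7654724121094, 277.9002990722656), (64.16806030273438, 68.35118103027344), 67.8573989868164)
```

View pics/w22o.png

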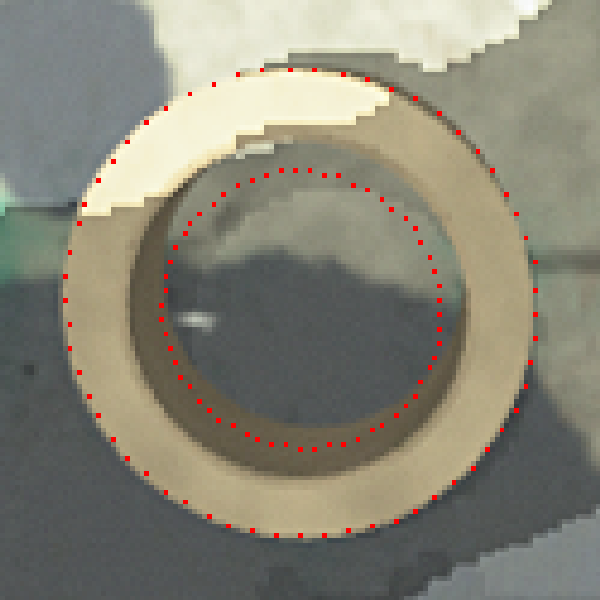

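The outer circle fits centre (0.4628, 0.2723). I'll grasp the +x wall at 42 mm.

Call:
drive_tool --pt "0.0222 0.0133 0" --pt "0 0 0.04" --pt "0 0 0.04" --pt "0 0 0.03" --pt "0 0 0.015" --pt "0 0 0" --pt "0 0 0" --twist '[0.003,0,0,0,0,0,0]' --gripper '[0.5,0.5,0.5,0.5,0.5,0.5,0.5]'

```text
t: 31.15
tcp_pos: [0.5039, 0.2721, 0.1055]
eef_rot: [-2.223, -2.22, 0.002]
wrist_force: [-0.1, -0.4, -0.1]
opening: 0.0457
```

```bash
 python3 plan.py 0.504 0.2723 0.034 0;python3 - <<'E'
from h import *
p=bot.camera("wrist");save(p,'w23');p=bot.camera("side");cv2.imwrite('pics/s23.png',cv2.resize(p['pixels'][100:230,160:320],None,fx=4.5,fy=4.5))
E
```

```text
tcp [0.5039 0.2721 0.1055] az -0.08 op 0.0457 F [-0.1 -0.4 -0.1] t 31.1
twist -0.0014 d(before twist) [0.0002 0.0002 0.0715] d(after twist) [0.0002 0.0002 0.0715] norm 0.071
```

View pics/w23.png

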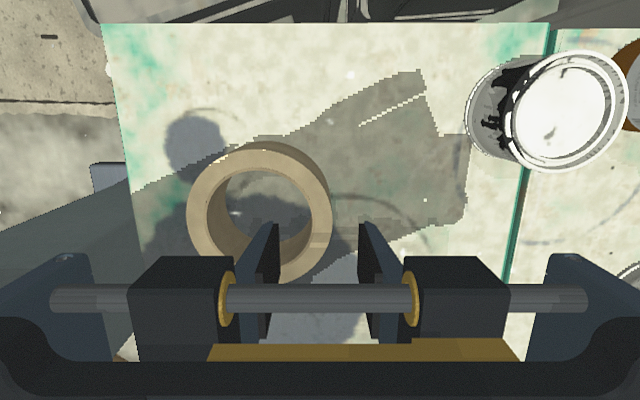

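View pics/s23.png

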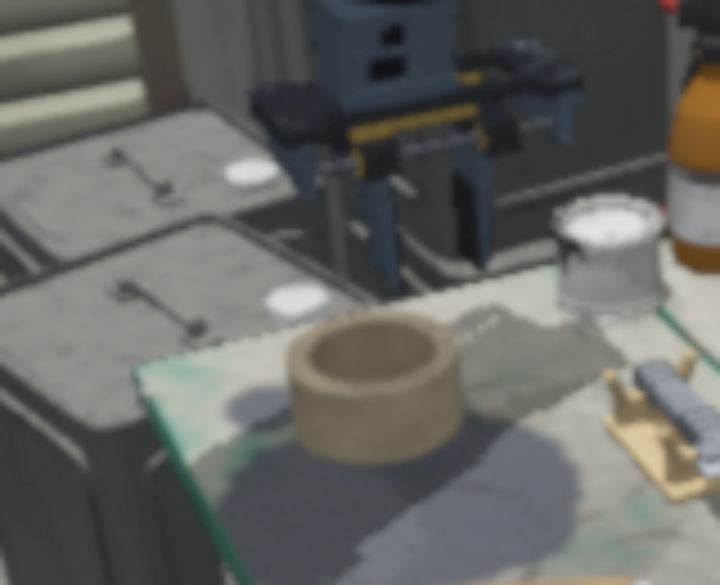

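The fingers straddle the right-hand wall, one over the hole. Descending the rest.

Call:
drive_tool --pt "0 0 0.025" --pt "0 0 0.02" --pt "0 0 0.015" --pt "0 0 0.0085" --pt "0 0 0.003" --pt "0 0 0" --pt "0 0 0" --twist '[0,0,0,0,0,0,0]' --gripper '[0.5,0.5,0.5,0.5,0.5,0.5,0.5]'

```text
t: 31.83
tcp_pos: [0.5048, 0.2726, 0.0355]
eef_rot: [2.224, 2.218, 0.002]
wrist_force: [0.1, -0.6, -0.8]
opening: 0.0452
```

Call:
drive_tool --pt "0 0 0" --pt "0 0 0" --pt "0 0 0" --pt "0 0 0" --pt "0 0 0" --twist '[0,0,0,0,0]' --gripper '[1,1,1,1,1]'

```text
t: 32.25
tcp_pos: [0.5044, 0.2723, 0.0347]
eef_rot: [2.224, 2.218, 0.001]
wrist_force: [-0.6, -0.2, 4.6]
opening: 0.0251
```

```bash
 python3 plan.py 0.504 0.2723 0.034 0;python3 look.py w24 tape_mid:.048
```

```text
tcp [0.5044 0.2723 0.0347] az -0.15 op 0.0251 F [-0.6 -0.2  4.6] t 32.2
twist -0.0027 d(before twist) [-0.     -0.0004  0.0007] d(after twist) [-0.     -0.0004  0.0007] norm 0.001
tape_mid 0.68 14252 (array([0.4663, 0.2821]), (100.08588409423828, 104.12814331054688), 83.6543960571289, array([0.4681, 0.2968]))
tape_mid 0.39 15668 (array([0.6209, 0.3375]), (52.54059982299805, 78.41242218017578), 16.1417179107666, array([0.6224, 0.3469]))
[([0.4698, 0.2977, 0.0446], 0.7)]
```

View pics/w24.png

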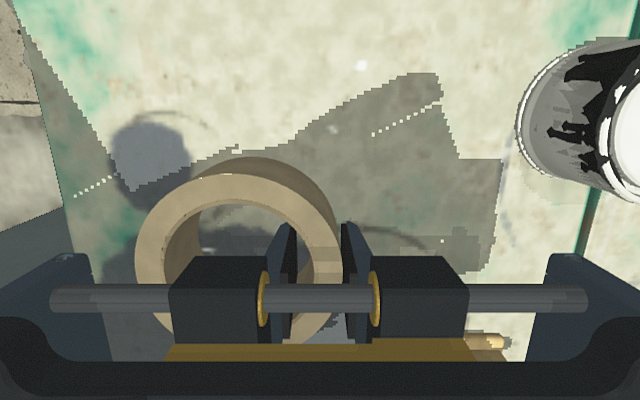

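Grip opening is 25 mm. That puts the roll's axis about 40 mm from the TCP along tool −y. Lifting.

Call:
drive_tool --pt "0 0 -0.01" --pt "0 0 -0.02" --pt "0 0 -0.03" --pt "0 0 -0.03" --pt "0 0 -0.03" --pt "0 0 0" --pt "0 0 0" --twist '[0,0,0,0,0,0,0]' --gripper '[1,1,1,1,1,1,1]'

```text
t: 32.98
tcp_pos: [0.5049, 0.2726, 0.1562]
eef_rot: [2.223, 2.218, 0.005]
wrist_force: [-1.1, 0.3, -0.9]
opening: 0.0253
```

```bash
 python3 plan.py 0.498 -0.2785 0.17 0;python3 look.py w25 tape_mid:.167; python3 - <<'E'
from h import *
p=bot.camera("side");cv2.imwrite('pics/s25.png',cv2.resize(p['pixels'][60:230,160:320],None,fx=3.5,fy=3.5))
E
```

```text
tcp [0.5049 0.2726 0.1562] az -0.14 op 0.0253 F [-1.1  0.3 -0.9] t 33.0
twist -0.0025 d(before twist) [-0.5511 -0.0054 -0.0146] d(after twist) [-0.5511 -0.0068 -0.0146] norm 0.551
tape_mid 0.62 14538 (array([0.4658, 0.2811]), (102.16292572021484, 106.65156555175781), 82.82012939453125, array([0.4682, 0.2958]))
[([0.4699, 0.2982, 0.1657], 0.69)]
```

View pics/w25.png

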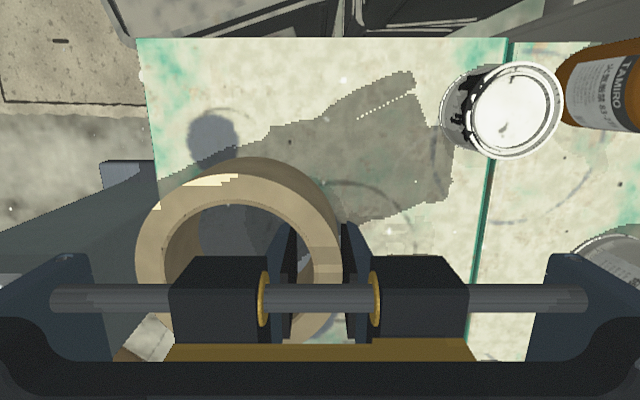

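View pics/s25.png

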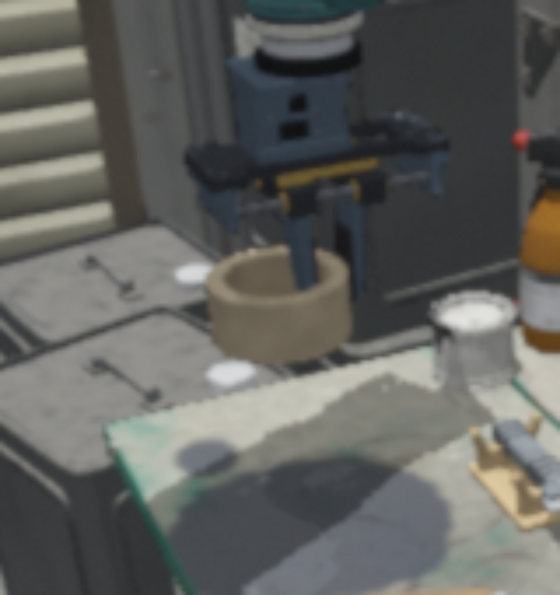

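The roll hangs level. I'll check its axis against the picture with an overlay.

```bash
python3 - <<'E'
from h import *
import pickle
p=pickle.load(open('w25.pkl','rb'))[0]; s=bot.get_state(); M=R.from_rotvec(s['eef_rot']).as_matrix(); print(s['tcp_pos'])
v=p['pixels'].copy(); th=np.linspace(0,2*np.pi,120)
for off,col in (((0,-.040),(0,0,255)),((0.0,-.044),(255,0,0))):
    c=s['tcp_pos']+M@np.array([off[0],off[1],-.0135])
    for u in proj(p,np.c_[c[0]+.0525*np.cos(th),c[1]+.0525*np.sin(th),np.full(120,c[2])]): cv2.circle(v,tuple(np.int32(np.round(u))),0,col,-1)
cv2.imwrite('pics/w25o.png',cv2.resize(v[150:350,120:380],None,fx=3,fy=3,interpolation=cv2.INTER_NEAREST))
E
```

```text
[0.50330232 0.27183135 0.15303958]
```

View pics/w25o.png

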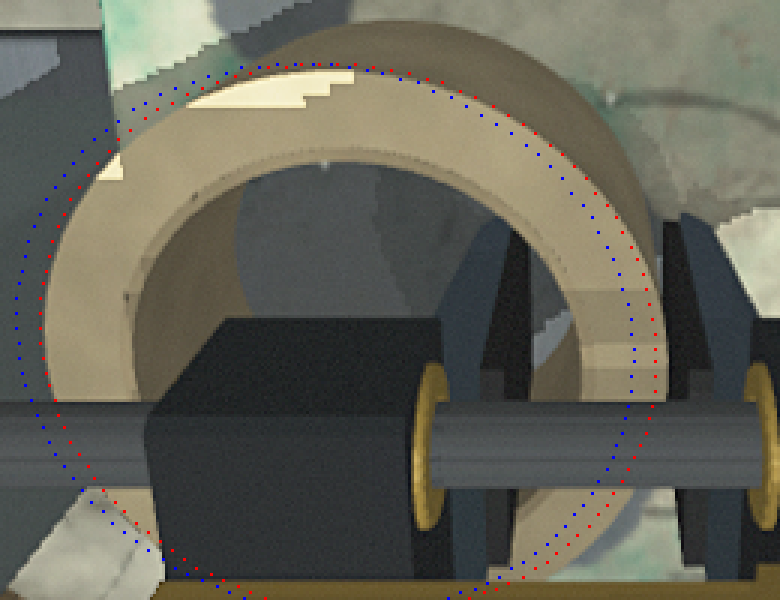

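The overlay fits with the axis about 39 mm from the TCP. Carrying the roll to the post.

Call:
drive_tool --pt "-0.0367 -0.0004 -0.001" --pt "-0.0367 -0.0004 -0.001" --pt "-0.0367 -0.0004 -0.001" --pt "-0.0367 -0.0004 -0.001" --pt "-0.0367 -0.0004 -0.001" --pt "-0.0367 -0.0004 -0.001" --pt "-0.0367 -0.0004 -0.001" --pt "-0.0367 -0.0004 -0.001" --pt "-0.0367 -0.0004 -0.001" --pt "-0.0367 -0.0004 -0.001" --twist '[0,0,0,0,0,0,0,0,0,0]' --gripper '[1,1,1,1,1,1,1,1,1,1]'

```text
t: 34.02
tcp_pos: [0.4982, -0.0964, 0.1634]
eef_rot: [-2.223, -2.217, 0.001]
wrist_force: [0.8, 0.5, -2.3]
opening: 0.0251
```

Call:
drive_tool --pt "-0.0367 -0.0004 0" --pt "-0.0367 -0.0004 0" --pt "-0.0367 -0.0004 0" --pt "-0.0367 -0.0004 0" --pt "-0.0367 -0.0004 0" --pt "0 0 0" --pt "0 0 0" --pt "0 0 0" --twist '[0,0,0,0,0,0,0,0]' --gripper '[1,1,1,1,1,1,1,1]'

```text
t: 34.68
tcp_pos: [0.496, -0.2777, 0.1632]
eef_rot: [-2.223, -2.216, 0.001]
wrist_force: [0.1, 0.7, -0.6]
opening: 0.0249
```

```bash
 python3 plan.py 0.4973 -0.2785 0.105 0
```

```text
tcp [ 0.496  -0.2777  0.1632] az -0.18 op 0.0249 F [ 0.1  0.7 -0.6] t 34.7
twist -0.0032 d(before twist) [-0.0009  0.0014  0.0582] d(after twist) [-0.0009  0.0014  0.0582] norm 0.058
```

Call:
drive_tool --pt "-0.001 0.0013 0.03" --pt "0 0 0.025" --pt "0 0 0.003" --pt "0 0 0" --pt "0 0 0" --twist '[0,0,0,0,0]' --gripper '[1,1,1,1,1]'

```text
t: 35.1
tcp_pos: [0.4983, -0.2786, 0.107]
eef_rot: [-2.223, -2.219, 0.0]
wrist_force: [0.8, -0.7, -1.1]
opening: 0.0252
```

```bash
 python3 plan.py 0.4973 -0.2785 0.043 0; python3 - <<'E'
from h import *
p=bot.camera("wrist");save(p,'w26');print(proj(p,[[.458,-.2785,.053]]))
p=bot.camera("side");cv2.imwrite('pics/s26.png',cv2.resize(p['pixels'][250:390,270:420],None,fx=4,fy=4))
p=bot.camera("top");cv2.imwrite('pics/t26.png',cv2.resize(p['pixels'][190:290,370:470],None,fx=6,fy=6))
E
```

```text
tcp [ 0.4983 -0.2786  0.107 ] az -0.09 op 0.0252 F [ 0.8 -0.7 -1.1] t 35.1
twist -0.0016 d(before twist) [ 0.0001 -0.001   0.064 ] d(after twist) [ 0.0001 -0.001   0.064 ] norm 0.064
[[260.48633337 223.29302112]]
```

View pics/w26.png

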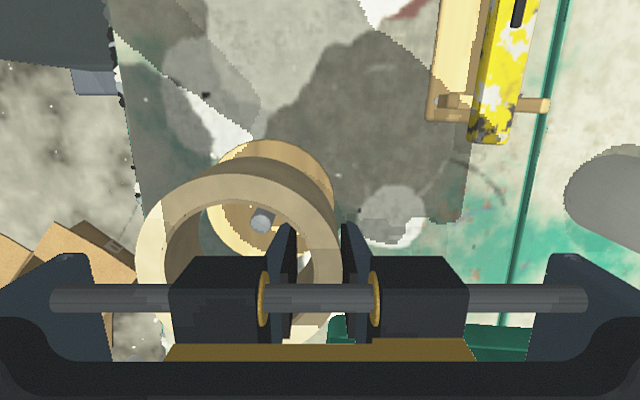

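View pics/s26.png

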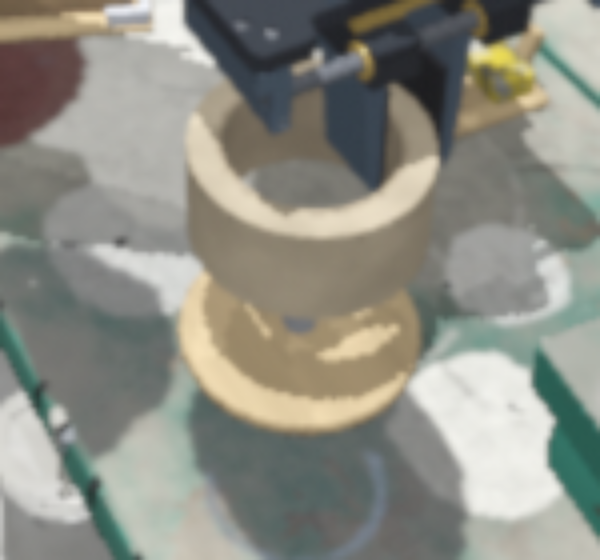

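View pics/t26.png

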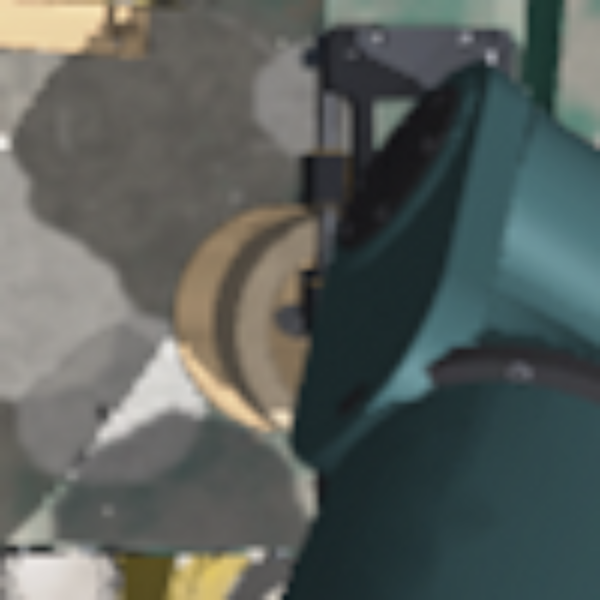

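The post top shows at (261,223), where I predicted (260.5,223.3), and it is inside the hole. Lowering.

Call:
drive_tool --pt "0 -0.0005 0.02" --pt "0 0 0.015" --pt "0 0 0.012" --pt "0 0 0.008" --pt "0 0 0.006" --pt "0 0 0.002" --pt "0 0 0" --pt "0 0 0" --twist '[0,0,0,0,0,0,0,0]' --gripper '[1,1,1,1,1,1,1,1]'

```text
t: 35.92
tcp_pos: [0.4977, -0.2794, 0.0437]
eef_rot: [2.224, 2.218, 0.0]
wrist_force: [-0.8, 0.2, -0.5]
opening: 0.0251
```

```bash
 python3 plan.py 0.498 -0.2785 0.0425 0; python3 - <<'E'
from h import *
p=bot.camera("wrist");save(p,'w27')
p=bot.camera("side");cv2.imwrite('pics/s27.png',cv2.resize(p['pixels'][250:390,270:420],None,fx=4,fy=4))
E
```

```text
tcp [ 0.4977 -0.2794  0.0437] az -0.15 op 0.0251 F [-0.8  0.2 -0.5] t 35.9
twist -0.0026 d(before twist) [0.0009 0.0003 0.0012] d(after twist) [0.0009 0.0003 0.0012] norm 0.002
```

View pics/w27.png

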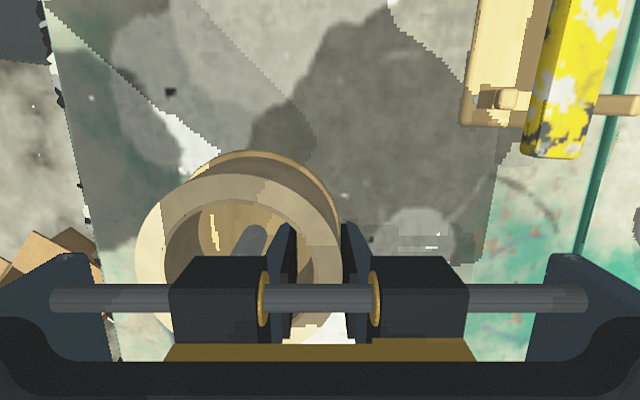

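View pics/s27.png

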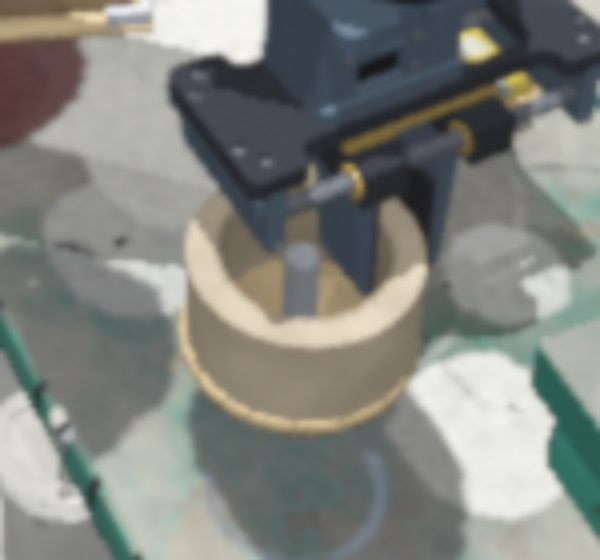

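The post is inside the hole, clear of the finger, and the roll is about 1 mm above the board. Setting it down, opening slightly and backing out upwards.

Call:
drive_tool --pt "0 0 0.001" --pt "0 0 0.0005" --pt "0 0 0" --pt "0 0 0" --pt "0 0 0" --pt "0 0 0" --pt "0 0 0" --twist '[0,0,0,0,0,0,0]' --gripper '[1,1,1,0.66,0.66,0.66,0.66]'

```text
t: 36.6
tcp_pos: [0.4974, -0.2792, 0.0418]
eef_rot: [-2.224, -2.219, 0.0]
wrist_force: [-0.0, -0.6, 0.0]
opening: 0.0308
```

```bash
 python3 plan.py 0.498 -0.2785 0.0425 0; python3 - <<'E'
from h import *
p=bot.camera("wrist");save(p,'w28')
E
```

```text
tcp [ 0.4974 -0.2792  0.0418] az -0.15 op 0.0308 F [-0.  -0.6  0. ] t 36.6
twist -0.0026 d(before twist) [ 0.0007  0.0006 -0.0007] d(after twist) [ 0.0007  0.0006 -0.0007] norm 0.001
```

View pics/w28.png

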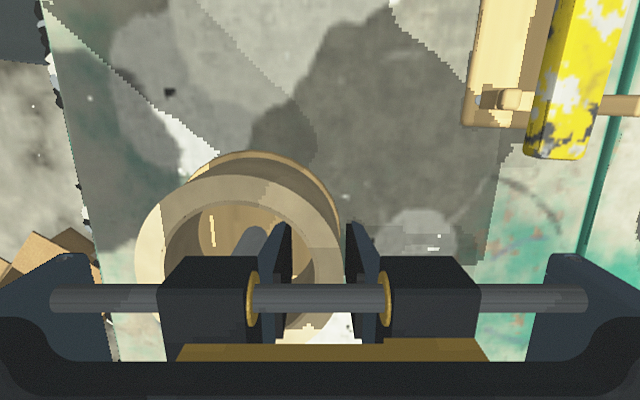

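Both fingers are off the wall and the post is untouched. Lifting out, then a final check.

Call:
drive_tool --pt "0 0 -0.005" --pt "0 0 -0.015" --pt "0 0 -0.03" --pt "0 0 -0.04" --pt "0 0 -0.04" --pt "0 0 -0.04" --pt "-0.02 0 -0.02" --pt "-0.02 0 0" --pt "0 0 0" --pt "0 0 0" --twist '[0,0,0,0,0,0,0,0,0,0]' --gripper '[0.66,0.66,0.66,0.66,0.66,0.66,0.66,0.66,0.66,0.66]'

```text
t: 37.48
tcp_pos: [0.4971, -0.3197, 0.2321]
eef_rot: [2.225, 2.217, 0.0]
wrist_force: [-0.2, -0.7, -0.2]
opening: 0.0312
```

```bash
python3 look.py w29 tape_mid:.056 post_seat:.008 cutter_mid:.043; python3 - <<'E'
from h import *
import pickle
p,o=pickle.load(open('w29.pkl','rb'));c=max(cv2.findContours(o['tape_mid'].astype(np.uint8),0,2)[0],key=len)
P=np.array([atz(p,q[0],.056)[:2] for q in c])*1000;print(cv2.fitEllipse(P.astype(np.float32)))
p=bot.camera("side");save(p,'s29')
p=bot.camera("top");save(p,'t29')
for t in("tin_mid","low_tin_mid"): print(t,[np.round(q['point'],3) for q in bot.recognise(p,t)[:1]])
E
```

```text
tape_mid 0.69 4947 (array([ 0.4582, -0.2813]), (104.24809265136719, 104.07788848876953), 89.75589752197266, array([ 0.456 , -0.2812]))
[([0.45, -0.2873, 0.0533], 0.83)]
post_seat 0.69 4624 (array([ 0.453 , -0.2873]), (118.76133728027344, 117.4738998413086), 45.763465881347656, array([ 0.45  , -0.2887]))
post_seat 0.67 3328 (array([ 0.4624, -0.2727]), (92.29816436767578, 75.62181091308594), 63.0637321472168, array([ 0.4589, -0.2785]))
[([0.457, -0.2765, 0.0058], 0.89)]
cutter_mid 0.65 2506 (array([ 0.6173, -0.1852]), (80.99285888671875, 28.895132064819336), 86.91995239257812, array([ 0.6174, -0.1833]))
[([0.6186, -0.183, 0.044], 0.81)]
((458.61590576171875, -280.78643798828125), (104.06654357910156, 104.39938354492188), 20.375627517700195)
tin_mid [array([0.695, 0.014, 0.064])]
low_tin_mid []
```

View pics/w29.png

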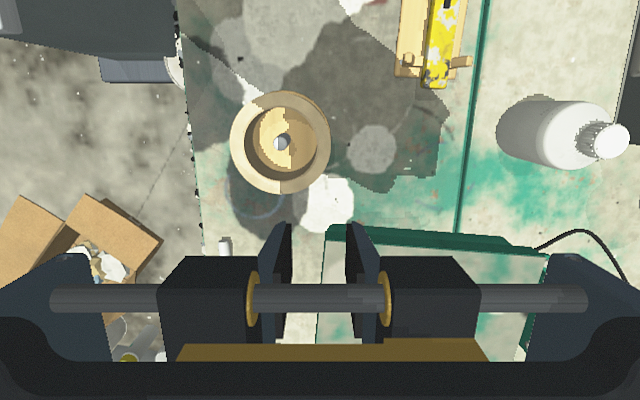

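View pics/s29.png

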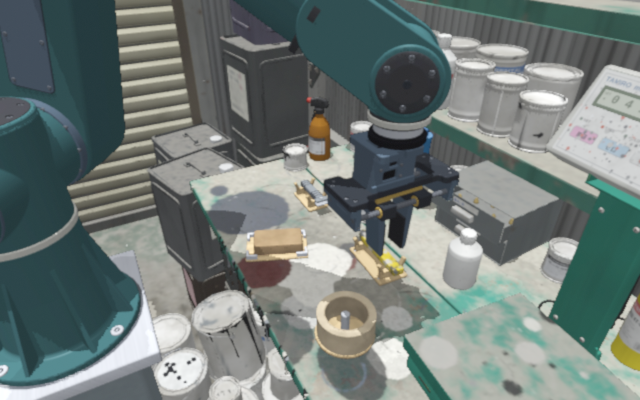

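The roll lies flat and centred at (0.4586, -0.2808), with the post in its hole at (282,142). Everything is on its holder and the tool is clear, so I'm handing in.

```bash
python3 -c "
from station import bot
print(bot.sign_off(), bot.get_state()['t'])"
```

```text
the job is handed in; nothing more can be done
the job is handed in; nothing more can be done
```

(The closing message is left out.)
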